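# Change the batch in the sample incubator behind its snap-in cover

## Task

Change the batch in the sample incubator: squeeze the orange release tab of its clear cover, pivot the cover up on its lugs and out of its frame, and lay it flat on the bench, the right way up. Stand the finished vials (one or two, in the heated bay) upright in the blue tray and every fresh vial from the bench (two to four) upright in the bay, then refit the cover, lugs first, so that it lies fully home and its tab has snapped out. Also set the thermostat: turn its knob until the pointer lines up with the green rider on the scale, without shifting the rider, and leave the other things on the bench alone.

Things in the scene. Friction and masses are not known exactly. Their poses are not given: they have to be found in the camera images.
- incubator: dry-block sample incubator, a white box 156 (x) x 296 (y) mm, fixed to the bench; place and yaw vary. Origin at the centre of its underside, z up, x away from its front (louvres and red switch are on the front, -x). Flat deck 60 mm above the bench. Toward +y is the heated bay under the clear cover, toward -y the control panel with the thermostat knob, its axis 96 mm from the origin
- bay (a point): centre of the floor of the heated bay, in the incubator's axes, at (0, 51, 44) mm from its origin. The bay is open upward, 84 (x) x 104 (y) mm, 16 mm deep from the deck; two low ribs through this point along x and y (3 mm thick, 5 mm high) part it into four compartments centred at (+-21, +-26) mm from here. A vial standing in it rises 19 mm above the deck
- cover_seat (a point): where the cover's origin is when seated, in the incubator's axes: (0, 51, 60) mm from its origin, on the deck. Around it is the cover's frame, 1.5 to 2 mm wider than the cover on each side: curbs 6 mm high along both long sides and beside the catch, a 13 mm high slotted rail at +y, and at -y a 16 mm high catch, 32 mm wide in x, face at y = -81.5 mm from here, its lip's underside 12 mm above the deck
- lug_slot (a point): in the slot under the rail's lip, where lugs is when the cover is seated: (0, 83.5, 6) mm from cover_seat. The slot opens toward -y (lip's face at y = 81.5 mm from cover_seat), runs the whole width of the rail, is 7.5 mm deep in y and reaches from the deck up to 9 mm above it; the lip over it is 4 mm thick
- cover: clear snap-in cover, an open-bottomed dome 110 (x) x 160 (y) x 30 (z) mm, walls 3 mm, about 170 g, loose. Origin at the centre of its rim's underside, z up, axes parallel to the incubator's when seated. To release: squeeze tab and rib together along y, swing that end up about 0.3 rad with the lugs as pivot, then draw it off toward -y and up. To refit: reverse, rim down on the deck, let go
- lugs (a point): on the cover, between the two lugs, half-way along their length, at (0, 83.5, 6) mm from the cover's origin. The grey lugs (x = +-35, 16 mm wide in x, y 80 to 87, z 4 to 8 mm) reach under the rail's lip
- tab (a joint): travel of the orange release tab into the cover along the cover's +y, in m: 0 sprung out (locks the seated cover), 0.008 fully pressed; from about 0.006 its nose is clear of the catch. Spring: 1.5 N at rest, 4.3 N fully pressed. When let go in the seated cover it springs out under the catch; pressing down on the rib with 15 to 20 N also snaps it home
- tab_top (a point): top of the tab's outer face; moves with the tab. Tab out: (0, -80, 48) mm from the cover's origin. The tab is an upright tongue 30 mm wide in x, 5 mm thick in y, standing 18 mm above the cover's roof; its nose, 6 mm long toward -y, is near its foot (z 1 to 11 mm)
- cover_grip (a point): on the cover, (0, -63, 39) mm from its origin, midway between the tab's outer face and the far (+y) face of the grey finger rib on the roof: 34 mm across. With the tab pressed home it is 26 mm across, the middle at y = -59 mm. The rib is 40 mm wide in x, 6 mm thick (y -52 to -46); rib and tab rise 9 mm above this point, and the roof is 9 mm below it
- thermostat (a joint): angle of the thermostat knob in rad: 0 when its white pointer points to the incubator's front (-x), growing clockwise seen from above (at 1.57 it points to the incubator's +y), range 0 to 4.71 with stops. 0.04 N m of friction; stays where it is left. A black bar 42 mm long, 12 mm thick, 21 mm high (9 to 30 mm above the deck) on a round skirt of 40 mm diameter
- pointer (a point): the pointer end of the knob's bar (white line), half-way up the bar, 20 mm above the deck, 21 mm from the axis; turns with the knob (its x axis points along the bar toward the axis). The axis is upright at (0, -96) mm from the incubator's origin
- tray_in (a point): centre of the inner floor of the blue tray for finished vials, fixed on the bench, 130 (x) x 90 (y) x 14 mm outside, walls 3 mm, floor about 3 mm above the bench; place and yaw vary
- rider (a joint): angle of the green set-point rider on the thermostat's scale in rad, counted like the knob's: pointer and rider line up when the two values are equal. Set at the start (1.3 to 3.2), held by friction, not to be shifted
- rider_tip (a point): inner end of the green rider (a tag 11 mm long, 5 mm wide, its top 5 mm above the deck), 24.5 mm from the knob's axis; its x axis points toward the axis
- vial_a: fresh sample: a capped sample vial, one of two to four alike (white body 28 mm diameter, 26 mm tall; grey ribbed cap 22 mm diameter above it; 35 mm tall in all, 18 g). Stands upright on the bench at the start; in some runs it is absent. Origin at the centre of its underside, z up its axis
- vial_b: fresh sample: a capped sample vial, one of two to four alike (white body 28 mm diameter, 26 mm tall; grey ribbed cap 22 mm diameter above it; 35 mm tall in all, 18 g). Stands upright on the bench at the start; in some runs it is absent. Origin at the centre of its underside, z up its axis
- vial_c: fresh sample: a capped sample vial, one of two to four alike (white body 28 mm diameter, 26 mm tall; grey ribbed cap 22 mm diameter above it; 35 mm tall in all, 18 g). Stands upright on the bench at the start; in some runs it is absent. Origin at the centre of its underside, z up its axis
- vial_d: fresh sample: a capped sample vial, one of two to four alike (white body 28 mm diameter, 26 mm tall; grey ribbed cap 22 mm diameter above it; 35 mm tall in all, 18 g). Stands upright on the bench at the start; in some runs it is absent. Origin at the centre of its underside, z up its axis
- old_1: finished sample: a vial of the same make and size as the fresh ones (28 mm diameter, 35 mm tall, grey cap of 22 mm), one of one or two standing at the start in the heated bay under the cover; may be absent. Origin at the centre of its underside, z up its axis
- old_2: finished sample: a vial of the same make and size as the fresh ones (28 mm diameter, 35 mm tall, grey cap of 22 mm), one of one or two standing at the start in the heated bay under the cover; may be absent. Origin at the centre of its underside, z up its axis
- pot_low: a squat powder pot with a white lid (40 mm diameter, 38 mm tall, among the vials) on the bench, loose, not part of the job: leave it where it stands. Origin at the centre of its underside, z up
- pot_tall: a tall powder pot with a white lid (36 mm diameter, 44 mm tall) on the bench, loose, not part of the job: leave it where it stands. Origin at the centre of its underside, z up
- dropper_red: a red-capped dropper bottle (32 mm diameter, 82 mm tall) on the bench, loose, not part of the job: leave it where it stands. Origin at the centre of its underside, z up

How it is judged (in metres and radians):
On the way, in this order (a step that is already met when the one before it is completed fails the run):
1. the release tab is pressed in while the cover still sits in its frame (value of joint tab above 0.005 m and distance between cover and cover_seat below 0.008 m), for 0.1 s.
2. the cover is swung up by more than 0.2 rad with its lugs still in the slot (angle between the z axis of cover and the z axis of cover_seat, either way round above 0.2 rad and distance between lugs and lug_slot below 0.01 m), for 0.05 s.
3. the cover lies flat on the bench, the right way up, let go (height (world z) of cover between -0.01 and 0.012 m and angle between cover's own z axis and vertical below 0.12 rad and contact force between cover and the fingers below 0.3 N), for 0.2 s.
4. every finished vial stands upright in the tray and every fresh vial upright in the bay, let go (x of vial_a in the frame of bay between -0.04 and 0.04 m and y of vial_a in the frame of bay between -0.05 and 0.05 m and z of vial_a in the frame of bay between -0.004 and 0.008 m and angle between each of vial_a, vial_b, vial_c, vial_d, old_1, old_2's own z axis and vertical below 0.2 rad and x of vial_b in the frame of bay between -0.04 and 0.04 m and y of vial_b in the frame of bay between -0.05 and 0.05 m and z of vial_b in the frame of bay between -0.004 and 0.008 m and x of vial_c in the frame of bay between -0.04 and 0.04 m and y of vial_c in the frame of bay between -0.05 and 0.05 m and z of vial_c in the frame of bay between -0.004 and 0.008 m and x of vial_d in the frame of bay between -0.04 and 0.04 m and y of vial_d in the frame of bay between -0.05 and 0.05 m and z of vial_d in the frame of bay between -0.004 and 0.008 m and x of old_1 in the frame of tray_in between -0.055 and 0.055 m and y of old_1 in the frame of tray_in between -0.036 and 0.036 m and z of old_1 in the frame of tray_in between -0.004 and 0.006 m and x of old_2 in the frame of tray_in between -0.055 and 0.055 m and y of old_2 in the frame of tray_in between -0.036 and 0.036 m and z of old_2 in the frame of tray_in between -0.004 and 0.006 m and contact force between each of vial_a, vial_b, vial_c, vial_d, old_1, old_2 and the fingers below 0.3 N), for 0.2 s.
5. the cover is back in its frame, fully down, with its tab sprung out under the catch (distance between cover and cover_seat below 0.005 m and angle between the z axis of cover and the z axis of cover_seat, either way round below 0.03 rad and value of joint tab below 0.0025 m), for 0.2 s.
At the end, for the whole second after the job is handed in: every fresh vial stands upright (within 0.2 rad) on the floor of the bay, every finished one likewise in the tray; the cover is within 5 mm of its seat, level within 0.03 rad, its tab out to less than 2.5 mm; the pointer is within 0.12 rad of the rider; all at rest (all of step 5 and x of vial_a in the frame of bay between -0.04 and 0.04 m and y of vial_a in the frame of bay between -0.05 and 0.05 m and z of vial_a in the frame of bay between -0.004 and 0.008 m and angle between each of vial_a, vial_b, vial_c, vial_d, old_1, old_2's own z axis and vertical below 0.2 rad and x of vial_b in the frame of bay between -0.04 and 0.04 m and y of vial_b in the frame of bay between -0.05 and 0.05 m and z of vial_b in the frame of bay between -0.004 and 0.008 m and x of vial_c in the frame of bay between -0.04 and 0.04 m and y of vial_c in the frame of bay between -0.05 and 0.05 m and z of vial_c in the frame of bay between -0.004 and 0.008 m and x of vial_d in the frame of bay between -0.04 and 0.04 m and y of vial_d in the frame of bay between -0.05 and 0.05 m and z of vial_d in the frame of bay between -0.004 and 0.008 m and x of old_1 in the frame of tray_in between -0.055 and 0.055 m and y of old_1 in the frame of tray_in between -0.036 and 0.036 m and z of old_1 in the frame of tray_in between -0.004 and 0.006 m and x of old_2 in the frame of tray_in between -0.055 and 0.055 m and y of old_2 in the frame of tray_in between -0.036 and 0.036 m and z of old_2 in the frame of tray_in between -0.004 and 0.006 m and angle between the x axis of pointer and the x axis of rider_tip, either way round below 0.12 rad and horizontal distance between pointer and rider_tip below 0.012 m and linear speed of cover below 0.01 m/s and linear speed of each of vial_a, vial_b, vial_c, vial_d, old_1, old_2 below 0.02 m/s); the robot touches nothing.
It fails at once if the green rider is shifted by more than 3 mm (distance of rider_tip from where it was at the start of the episode above 0.003 m).
It fails at once if another thing on the bench (powder pots, red dropper bottle) is shifted by more than 5 cm or knocked over (distance of any of pot_low, pot_tall, dropper_red from where it was at the start of the episode above 0.05 m or angle between any of pot_low, pot_tall, dropper_red's own z axis and vertical above 0.6 rad).
Of old_1, old_2 only 1 to 2 are there at a start; the rules pass over those that are not, and their reading is None.
Of vial_a, vial_b, vial_c, vial_d only 2 to 4 are there at a start; the rules pass over those that are not, and their reading is None.
At some moment in a run one of cover may be knocked a few centimetres aside while the robot is not near it.
It also fails if it takes over 210 s, if anything falls off the work surface, if the arm or the gripper's body presses on something with over 40 N, if the wrist force passes 120 N, or if a joint passes its speed limit or range.

## Robot

A 7-joint arm with a two-finger parallel gripper is mounted at the origin on a cart in front of the work surface, level with it; the furniture and walls round the work are solid. World frame = base frame: x ahead of the robot, y to its left, z up, the work surface at z = 0. Lengths are in m, angles in degrees, forces in N, time in s.
With the tool pointing down it reaches from about 0.4 to 0.85 m from the base axis. Payload 10.4 kg.
Tool frame: the origin (TCP) lies midway between the tips of the shut fingers; the grasp point (between the pads) lies r.grasp_offset behind it (r.grasp_offset is the distance from the TCP to the grasp point, in m); z points along the fingers, y is the line along which they close (so a half turn about z gives the same grasp; the last joint's range is limited). The gripper opens to 85 mm and grips with 20 to 120 N. Pads are 22 mm wide; open, the fingers measure 114 mm over their backs; the gripper's body (76 mm by 85 mm) begins 54 mm behind the grasp point. The pads swing forward as they close: fully open they stand 13 mm farther back than shut.
Start: joints at [67.345, 19.034, -3.707, 83.658, 1.238, 77.344, -5.071], TCP at [0.228, -0.582, 0.231] pointing down, gripper open.
Joint ranges: [-148.97, 148.97], [-28.65, 121.19], [-84.17, 76.75], [9.2, 138.47], [-72.65, 252.65], [3.7, 117.97], [-149.18, 149.18]. Speed limits (degrees/s): [127.2, 127.2, 159.86, 159.86, 180, 180, 180].

## Interface

Orientations are given as [roll, pitch, yaw] about the fixed x, y, z axes, in that order (R = Rz(yaw) Ry(pitch) Rx(roll)).
In Python, from cell import r gives the robot as it stands. The module is installed in compiled form; this text tells all that it offers.
- The arm moves only by the shell command python3 -m jog 'ROWS' [OPENING] [FORCE]. ROWS is JSON, a list that holds one entry, the list of rows, each a list of 6 numbers: the shift along the tool's x, y, z in mm, then the turn, a rotation vector about the tool's x, y, z in degrees. A call has 1 to 12 rows; each row is the pose to reach, as a shift and turn from the pose commanded when the call began, along the tool's axes at that moment; what a row does not reach only later rows make up. A row lasts 1/10 s, in which the tool goes at most 50 mm and 8.59 degrees, less where a joint would pass 70% of its speed; a pose out of reach is approached as far as the arm can. A call with a gripper value outside its range is refused whole. OPENING is the finger opening in mm, from 0 to 85.4, set as the call begins (- or left out, the last holds). The fingers move at their own pace and stop on an object; FORCE is the grip in N (left out, the last holds). Time passes only in rows, so rows that repeat a pose let the fingers close. It gives the time, the measured TCP pose, the force, the opening and the grip force at its end, in the units of the state.
- r.get_obs(): the state, without advancing time (a new reading comes with each control period).
- r.grab_frame(name): name is "side" or "top" or "wrist"; returns a dict with "img" (400x640x3 uint8, red, green, blue), "vfov" (degrees; the focal length in pixels is half the picture's height over the tangent of half this angle, whatever the lens; pixels are square), "cx", "cy" (the principal point, pixels), "k1" (the pictures are not rectified: a ray, as slopes to the right and down, at radius r is drawn at 1 + k1 r^2 times it, then the intrinsics apply), "position" and "rotation" of the camera in the world. Camera axes: x right, y down, z forward; pixel columns grow to the right and rows downward; lengths in m; the calibration is good to about 2 mm. A picture is of the moment at which its call begins. There is no depth.
- r.job_done(): hands the job in; it is judged then, once.
The state is a dict: "clock": time; "qpos": joint angles; "joint_vel": joint speeds; "joint_torque": joint torques, N m; "tool_pos": TCP position; "tcp_rot": TCP orientation; "contact_force": force on the tool from outside, world axes, zero at the start; "ft_torque": the same for the moment, N m; "opening": finger opening in m; "grip_force": force on a finger pad.
Only numpy, scipy, OpenCV 4.12 (cv2) and the standard library are available. Lean on these libraries where they do the work, as an engineer would, in place of code of your own. Each camera call takes 0.05 s, during which the arm holds its last target. There are 200 camera calls.

## Working session

There is one attempt and no reset: what is moved stays moved. The work goes in short steps, Python scripts to look and compute and a shell command to move; the robot and the scene stay as the last step left them, time stands still between calls to the robot, and variables do not carry over. Pictures are saved under pics/ and viewed, at most 14 in all, crops included, and the job is handed in when it is done.

```bash
mkdir -p pics; ls; cat > h.py <<'E'
import numpy as np, cv2
from scipy.spatial.transform import Rotation as R
from cell import r
def grab(n,save=None):
    f=r.grab_frame(n)
    if save: cv2.imwrite('pics/'+save+'.png',f['img'][:,:,::-1])
    return f
def rot(f):
    M=np.array(f['rotation'],float)
    return M if M.shape==(3,3) else R.from_euler('xyz',M.ravel(),degrees=True).as_matrix()
def K(f):
    F=f['img'].shape[0]/2/np.tan(np.radians(f['vfov'])/2)
    return F
def ray(f,u,v):
    F=K(f); d=np.array([(u-f['cx'])/F,(v-f['cy'])/F]); s=d.copy()
    for _ in range(30): s=d/(1+f['k1']*(s@s))
    w=rot(f)@np.array([s[0],s[1],1]); return np.array(f['position'],float),w
def onz(f,u,v,z):
    p,w=ray(f,u,v); return p+w*(z-p[2])/w[2]
def proj(f,X):
    c=rot(f).T@(np.array(X,float)-np.array(f['position']))
    s=c[:2]/c[2]; s=s*(1+f['k1']*(s@s)); return s*K(f)+[f['cx'],f['cy']]
def tool():
    o=r.get_obs(); p=np.array(o['tool_pos']); a=np.array(o['tcp_rot'],float)
    M=a if a.shape==(3,3) else R.from_euler('xyz',a,degrees=True).as_matrix()
    return p,M
def to(P,yaw=None):
    "rows shift mm, and rotvec deg, to reach TCP P (down, tool y axis heading yaw deg)"
    p,M=tool(); out=M.T@(np.array(P)-p)*1000
    if yaw is not None:
        best=None
        for k in (0,180):
            a=np.radians(yaw+k); y=np.array([np.cos(a),np.sin(a),0]); z=np.array([0,0,-1.]); x=np.cross(y,z)
            rv=R.from_matrix(M.T@np.c_[x,y,z]).as_rotvec(degrees=True)
            if best is None or np.linalg.norm(rv)<np.linalg.norm(best): best=rv
        print('turn',best.round(1))
    print('shift',out.round(1)); return out
E
python3 - <<'E'
from h import *
o=r.get_obs()
for k in o: print(k,np.round(o[k],3).tolist())
print(r.grasp_offset)
for n in('top','side','wrist'):
    f=grab(n,n+'0'); print(n,f['vfov'],f['cx'],f['cy'],f['k1'],np.round(f['position'],3),np.round(f['rotation'],3).tolist())
E
```

```text
pics
clock 0.0
qpos [67.345, 19.073, -3.706, 83.704, 1.237, 77.344, -5.072]
joint_vel [-0.028, -0.048, 0.058, 0.006, -0.141, 0.067, 0.008]
joint_torque [-0.001, -62.544, 0.049, -39.159, 0.016, 0.01, 0.0]
tool_pos [0.227, -0.582, 0.231]
tcp_rot [-179.919, 0.004, 21.359]
contact_force [0.642, 0.278, -0.082]
ft_torque [-0.002, 0.045, 0.044]
grip_force 0.0
opening 0.086
0.0187
top 42.89831285663637 321.72424455965177 194.90731963947454 0.017053269278728952 [-0.246  0.041  1.836] [-155.863, -0.283, -94.496]
side 55.98520028633737 322.52493396151135 197.8750976711884 -0.044587777173781463 [-0.067 -0.859  0.865] [-127.288, -0.25, -34.82]
wrist 64.77257194190003 319.3608879719118 205.37492518028202 -0.03445317801343735 [ 0.306 -0.551  0.374] [160.826, 0.074, -68.619]
```

View pics/top0.png

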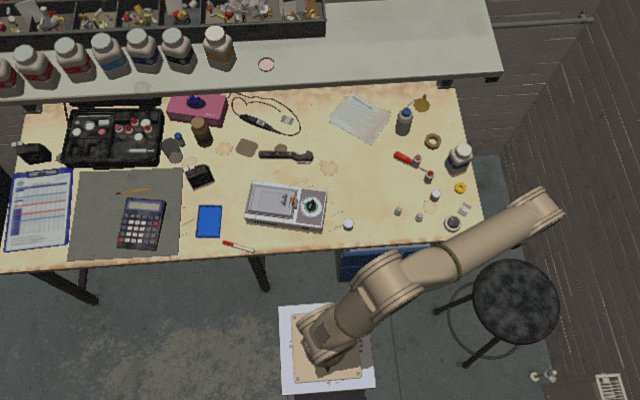

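View pics/side0.png

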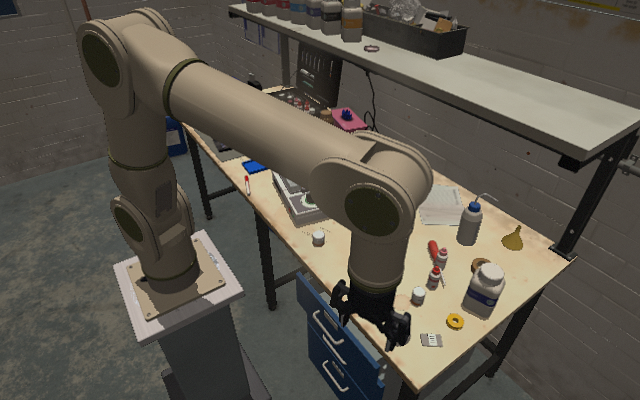

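The top view shows the incubator at about (286,205), the blue tray at (208,221), and small white or grey items at (348,224), (397,211), (419,217), (435,195) and (453,223). I'll zoom in on it.

```bash
python3 - <<'E'
from h import *
i=cv2.imread('pics/top0.png')
a=i[130:260,180:340]; b=i[130:260,330:490]
c=np.hstack([a,b]); c=cv2.resize(c,None,fx=2.5,fy=2.5,interpolation=cv2.INTER_CUBIC)
cv2.imwrite('pics/c0.png',c)
f=r.grab_frame('top')
for n,u,v,z in [('inc',286,205,.06),('tray',208,221,.0),('v1',348,224,.03),('v2',397,211,.03),('v3',419,217,.03),('v4',435,195,.03),('p',453,223,.03),('red',430,176,.08),('r2',420,158,.05),('mat',84,230,0)]: print(n,onz(f,u,v,z).round(3))
E
```

```text
inc [0.515 0.108 0.06 ]
tray [0.497 0.414 0.   ]
v1 [ 0.432 -0.121  0.03 ]
v2 [ 0.47  -0.314  0.03 ]
v3 [ 0.439 -0.394  0.03 ]
v4 [ 0.526 -0.47   0.03 ]
p [ 0.405 -0.519  0.03 ]
red [ 0.585 -0.45   0.08 ]
r2 [ 0.681 -0.432  0.05 ]
mat [0.496 0.883 0.   ]
```

View pics/c0.png

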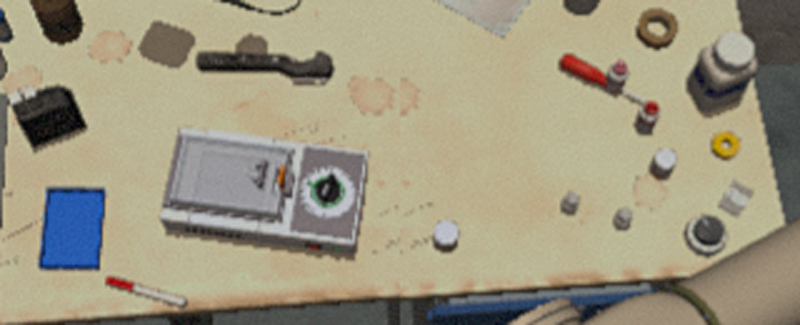

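View pics/wrist0.png

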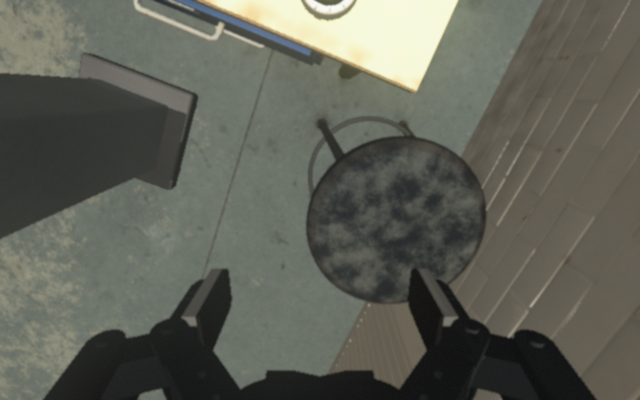

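```bash
python3 - <<'E'
from h import *
f=r.grab_frame('top')
q=lambda x,y:(180+x/2.5,130+y/2.5)
P=[onz(f,*q(*c),.06) for c in [(165,212),(355,240),(368,152),(180,130)]]
print(np.round(P,3))
d=P[0]-P[1]; yaw=np.degrees(np.arctan2(d[1],d[0])); print(yaw,np.mean(P,0))
to([.45,.12,.36],yaw)
E
```

```text
[[ 0.487  0.26   0.06 ]
 [ 0.42  -0.021  0.06 ]
 [ 0.562 -0.052  0.06 ]
 [ 0.621  0.234  0.06 ]]
76.66674866465229 [0.52249269 0.10538152 0.06      ]
turn [-0.   0.  34.7]
shift [ 462.8 -572.8 -128.7]
```

```bash
python3 -m jog '[[[0,0,-100,0,0,0],[0,0,-130,0,0,0],[463,-573,-129,0,0,35],[463,-573,-129,0,0,35],[463,-573,-129,0,0,35],[463,-573,-129,0,0,35],[463,-573,-129,0,0,35],[463,-573,-129,0,0,35],[463,-573,-129,0,0,35],[463,-573,-129,0,0,35],[463,-573,-129,0,0,35],[463,-573,-129,0,0,35]]]'; python3 -c "
from h import *
to([.45,.12,.36],76.7)"
```

```text
clock: 1.45
tool_pos: [0.3781, -0.1055, 0.3511]
tcp_rot: [180.0, -0.0, -13.6]
contact_force: [2.2, -1.3, 0.4]
opening: 0.0853
grip_force: 0.0
turn [ 0.  -0.  -0.3]
shift [  16.7 -236.1   -9. ]
```

```bash
python3 -m jog '[[[17,-236,-9,0,0,0],[17,-236,-9,0,0,0],[17,-236,-9,0,0,0],[17,-236,-9,0,0,0],[17,-236,-9,0,0,0],[17,-236,-9,0,0,0],[17,-236,-9,0,0,0],[17,-236,-9,0,0,0]]]'; python3 -c "
from h import *
f=grab('wrist','w1');print(f['position'],f['rotation']);grab('top','top1')"
```

```text
clock: 2.25
tool_pos: [0.4502, 0.1165, 0.3598]
tcp_rot: [180.0, 0.0, -13.7]
contact_force: [0.8, 0.4, -0.0]
opening: 0.0853
grip_force: 0.0
[0.53185488 0.09670192 0.50293169] [ 1.60819647e+02 -3.31753593e-02 -1.03715241e+02]
```

View pics/w1.png

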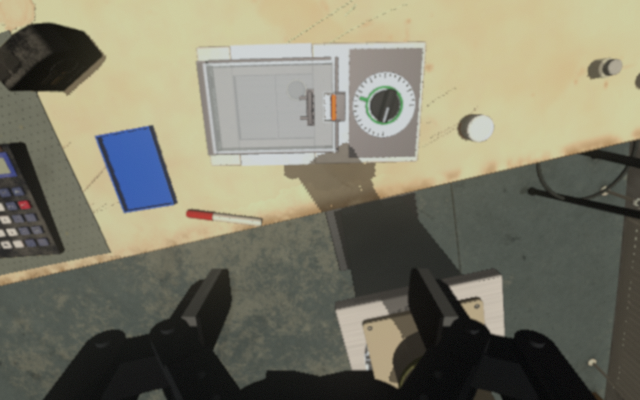

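The wrist view shows the incubator at (200–425, 43–163), the orange tab at (336,107), the knob at (385,104), the tray at (136,169), the pot at (477,128), and one old vial cap near (297,88). I'll zoom in for exact corners.

```bash
python3 - <<'E'
from h import *
i=cv2.imread('pics/w1.png')
cv2.imwrite('pics/c1.png',cv2.resize(i[30:175,190:430],None,fx=3.3,fy=3.3,interpolation=cv2.INTER_CUBIC))
E
```

```text
(no output)
```

View pics/c1.png

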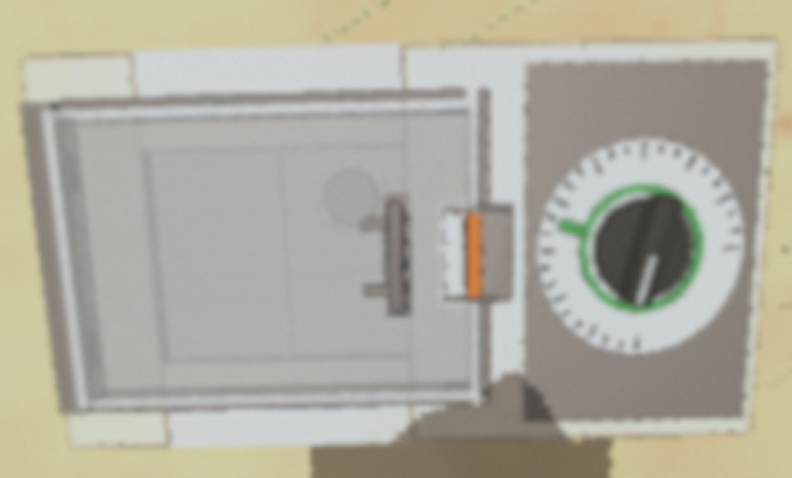

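```bash
cat > inc.py <<'E'
from h import *
E
python3 - <<'E'
from h import *
f=r.grab_frame('wrist')
q=lambda x,y:(190+(x+.5)/3.3-.5,30+(y+.5)/3.3-.5)
C=np.array([onz(f,*q(*c),.06) for c in [(777,42),(746,432),(72,447),(22,55)]])
print(C.round(4)); 
for i in range(4): print(np.linalg.norm(C[i]-C[(i+1)%4]).round(4))
# model corners in inc frame: (+x,-y),(-x,-y),(-x,+y),(+x,+y)
M=np.array([[78,-148],[-78,-148],[-78,148],[78,148]])/1000
dial=onz(f,*q(641,246),.06); print('dial',dial)
M2=np.vstack([M,[0,-.096]]); W=np.vstack([C[:,:2],dial[:2]])
def fit(M,W):
    m=M.mean(0);w=W.mean(0);H=(M-m).T@(W-w);a=np.arctan2(H[0,1]-H[1,0],H[0,0]+H[1,1])
    Rm=np.array([[np.cos(a),-np.sin(a)],[np.sin(a),np.cos(a)]]);return a,w-Rm@m,Rm
a,t,Rm=fit(M2,W);print('yaw',np.degrees(a),'t',t,'res mm',((M2@Rm.T+t-W)*1000).round(1).tolist())
def inv(p):return (Rm.T@(p[:2]-t)*1000).round(1)
# checks: tab top outer edge (z .108), rib +y top edge, rib ends, rider, pointer line
print('tab expect y',51-80,inv(onz(f,*q(484,254),.108)))
print('rib expect y',51-46,'..',51-52, inv(onz(f,*q(388,255),.108)),inv(onz(f,*q(408,255),.108)))
rid=inv(onz(f,*q(572,229),.065));print('rider',rid)
v=rid-[0,-96];print('rider ang',np.arctan2(v[1],-v[0]), np.linalg.norm(v))
p1=inv(onz(f,*q(655,258),.09));p2=inv(onz(f,*q(641,302),.09));print('pointer',p1,p2)
v=p2-p1;print(np.arctan2(v[1],-v[0]));v=p2-[0,-96];print(np.arctan2(v[1],-v[0]),np.linalg.norm(v))
print('old cap z.095',inv(onz(f,*q(351,196),.079)))
np.savez('inc.npz',a=a,t=t)
E
```

```text
[[ 0.564  -0.0505  0.06  ]
 [ 0.4152 -0.0163  0.06  ]
 [ 0.4782  0.2683  0.06  ]
 [ 0.6293  0.2348  0.06  ]]
0.1527
0.2915
0.1548
0.2926
dial [0.50148396 0.01438562 0.06      ]
yaw -12.653877097517395 t [0.52183213 0.10886226] res mm [[1.5, -2.2], [-1.9, -2.1], [-0.0, 2.0], [1.1, 1.4], [-0.7, 0.8]]
tab expect y -29 [  0.2 -30.2]
rib expect y 5 .. -1 [0.6 4.8] [ 0.4 -2.5]
rider [  7.9 -67.7]
rider ang 1.8430184542703596 29.381967258847727
pointer [ -2.8 -96.3] [-19.1 -91.7]
0.2750555503533114
0.2214390218911855 19.578048932414077
old cap z.095 [21.8 19.4]
```

```bash
cat >> h.py <<'E'
try:
    _d=np.load('inc.npz'); A=float(_d['a']); T=_d['t']
    RI=np.array([[np.cos(A),-np.sin(A)],[np.sin(A),np.cos(A)]])
except Exception: pass
def I2W(x,y,z=0): "inc mm -> world m"; return np.r_[RI@np.array([x,y])/1000+T,z/1000]
def W2I(p): return np.r_[RI.T@(np.array(p)[:2]-T)*1000,p[2]*1000]
def toI(x,y,z,turn=0): return to(I2W(x,y,z),np.degrees(A)+90+turn)
E
python3 -c "
from h import *
toI(0,-8,125)"
```

```text
turn [ 0.  -0.  -1.1]
shift [ 71.5  -1.7 235. ]
```

```bash
python3 -m jog '[[[50,-2,50,0,0,-1.1],[72,-2,100,0,0,-1.1],[72,-2,140,0,0,-1.1],[72,-2,180,0,0,-1.1],[72,-2,220,0,0,-1.1],[72,-2,235,0,0,-1.1],[72,-2,235,0,0,-1.1],[72,-2,235,0,0,-1.1]]]' 52 30; python3 -c "
from h import *
toI(0,-8,103); grab('side','s1'); f=grab('wrist','w2')"
```

```text
clock: 3.2
tool_pos: [0.5218, 0.1028, 0.1269]
tcp_rot: [-180.0, -0.1, -12.6]
contact_force: [0.9, 0.3, 0.1]
opening: 0.0519
grip_force: 0.0
turn [-0.  -0.1  0.1]
shift [-1.3  2.1 23.9]
```

View pics/w2.png

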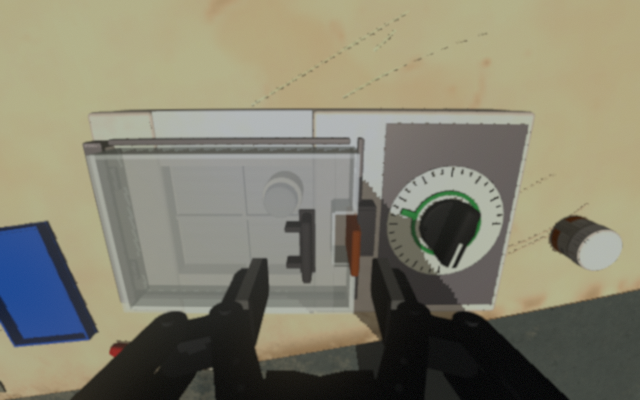

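The fingers straddle the rib and tab symmetrically: rib at (306,245), tab at (353,245). One old vial shows at (281,192). Next I descend.

```bash
python3 -m jog '[[[-1,2,12,0,0,0],[-1,2,20,0,0,0],[-1,2,26,0,0,0],[-1,2,28,0,0,0],[-1,2,28,0,0,0]]]'; python3 -m jog '[[[0,0,2,0,0,0],[0,0,4,0,0,0],[0,0,6,0,0,0],[0,0,6,0,0,0]]]'; python3 -c "
from h import *
print(W2I(tool()[0]))"
```

```text
clock: 3.8
tool_pos: [0.519, 0.101, 0.0965]
tcp_rot: [180.0, 0.0, -12.5]
contact_force: [-0.7, 0.0, 0.3]
opening: 0.0519
grip_force: 0.0
clock: 4.2
tool_pos: [0.5191, 0.1009, 0.0907]
tcp_rot: [180.0, 0.0, -12.5]
contact_force: [-0.6, 0.1, -0.6]
opening: 0.0521
grip_force: 0.0
[-0.92316972 -8.34995336 90.6666101 ]
```

```bash
python3 -m jog '[[[0,0,2,0,0,0],[0,0,4,0,0,0],[0,0,4,0,0,0]]]';  python3 -m jog '[[[0,0,2,0,0,0],[0,0,3,0,0,0],[0,0,3,0,0,0]]]'; python3 -c "
from h import *
grab('side','s2');f=grab('wrist')
i=f['img'][180:320,220:420,::-1]
cv2.imwrite('pics/w3.png',cv2.resize(i,None,fx=3,fy=3,interpolation=cv2.INTER_CUBIC))"
```

```text
clock: 4.5
tool_pos: [0.5193, 0.101, 0.0869]
tcp_rot: [180.0, -0.0, -12.5]
contact_force: [0.5, 0.3, 1.1]
opening: 0.0521
grip_force: 0.0
clock: 4.8
tool_pos: [0.5196, 0.1012, 0.0864]
tcp_rot: [179.9, -0.1, -12.5]
contact_force: [-15.7, -5.6, 32.1]
opening: 0.0523
grip_force: 16.5
```

View pics/w3.png

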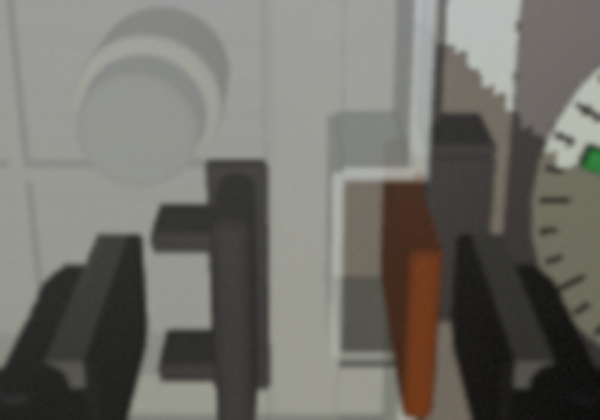

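The left finger stands past the rib and the right one outside the tab. The tips touched the roof at TCP z of about 0.0867, so I back off and squeeze.

```bash
python3 -m jog '[[[0,0,-4,0,0,0],[0,0,-7.5,0,0,0],[0,0,-7.5,0,0,0]]]';  python3 -m jog '[[[0,0,0,0,0,0],[0,0,0,0,0,0],[0,0,0,0,0,0],[0,0,0,0,0,0],[0,0,0,0,0,0],[0,0,0,0,0,0],[0,0,0,0,0,0],[0,0,0,0,0,0]]]' 20 40; python3 -c "
from h import *
print(W2I(tool()[0]))"
```

```text
clock: 5.2
tool_pos: [0.5195, 0.101, 0.0917]
tcp_rot: [-180.0, -0.0, -12.5]
contact_force: [0.3, 0.1, -0.3]
opening: 0.0518
grip_force: 0.0
clock: 6.0
tool_pos: [0.5196, 0.1013, 0.0918]
tcp_rot: [-180.0, -0.0, -12.5]
contact_force: [-1.2, 0.9, 6.3]
opening: 0.0246
grip_force: 39.0
[-0.5683533  -7.88547919 91.79998681]
```

```bash
python3 -m jog '[[[0,-1.5,-7,-2.9,0,0],[0,-3,-14,-5.7,0,0],[0,-4.7,-21,-8.6,0,0],[0,-6.9,-27.6,-11.5,0,0],[0,-9.2,-34.2,-14.3,0,0],[0,-10.7,-38,-16,0,0],[0,-10.7,-38,-16,0,0],[0,-10.7,-38,-16,0,0]]]'; python3 -c "
from h import *
grab('side','s3');f=grab('wrist','w4')"
```

```text
clock: 6.8
tool_pos: [0.5213, 0.1114, 0.1288]
tcp_rot: [164.0, 0.0, -12.5]
contact_force: [-0.1, 0.3, -0.5]
opening: 0.0242
grip_force: 40.5
```

View pics/w4.png

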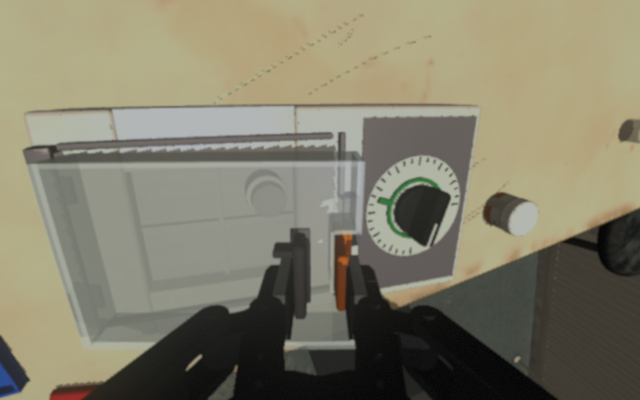

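The cover is swung up about 0.28 rad with its far end still under the rail; tab and rib are gripped at (342,260) and (300,260). I draw it off toward -y and up, then level it.

```bash
python3 -m jog '[[[0,6,0,0,0,0],[0,12,0,0,0,0],[0,18,-2,0,0,0],[0,26,-20,0,0,0],[0,36,-60,0,0,0],[0,48,-100,0,0,0],[0,48,-100,8,0,0],[0,48,-100,16,0,0],[0,48,-100,16,0,0],[0,48,-100,16,0,0]]]'; python3 -c "
from h import *
o=W2I(tool()[0]);print(o)
# cover centre target world
c=np.array([.61,-.19]); g=RI@np.array([0,-.059])+c
to([g[0],g[1],.24],np.degrees(A)+90); to([g[0],g[1],.034],np.degrees(A)+90); print(g); grab('top','top2')
"
```

```text
clock: 7.9
tool_pos: [0.5176, 0.0918, 0.2402]
tcp_rot: [179.9, -0.1, -12.7]
contact_force: [-0.1, 0.2, -2.2]
opening: 0.0245
grip_force: 40.5
[ -0.38568537 -17.57758705 240.17385564]
turn [ 0.1 -0.1 -0. ]
shift [152.  313.6   1. ]
turn [ 0.1 -0.1 -0. ]
shift [151.6 313.3 207. ]
[ 0.59707541 -0.24756696]
```

View pics/top2.png

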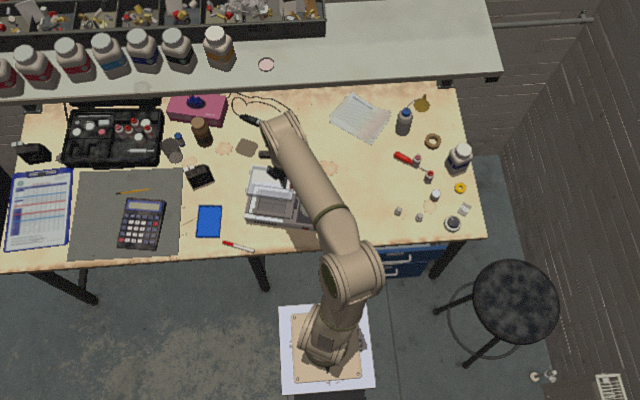

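The cover is held up near (270,180). The area right of the incubator, around (360,170), is clear. Fresh vials are at (397,211) and (419,217) only.

```bash
python3 -m jog '[[[20,45,0,0,0,0],[40,85,0,0,0,0],[60,125,0,0,0,0],[80,165,0,0,0,0],[100,205,0,0,0,0],[120,245,0,0,0,0],[140,285,0,0,0,0],[152,310,0,0,0,0],[152,313,30,0,0,0],[152,313,70,0,0,0],[152,313,110,0,0,0],[152,313,150,0,0,0]]]'; python3 -c "
from h import *
to([.597,-.2476,.034],np.degrees(A)+90);grab('side','s4')"
```

```text
clock: 9.15
tool_pos: [0.5988, -0.2432, 0.0874]
tcp_rot: [180.0, 0.0, -12.3]
contact_force: [0.3, 0.2, -1.1]
opening: 0.0242
grip_force: 40.5
turn [0.  0.  0.3]
shift [-0.8  4.7 53.4]
```

View pics/s4.png

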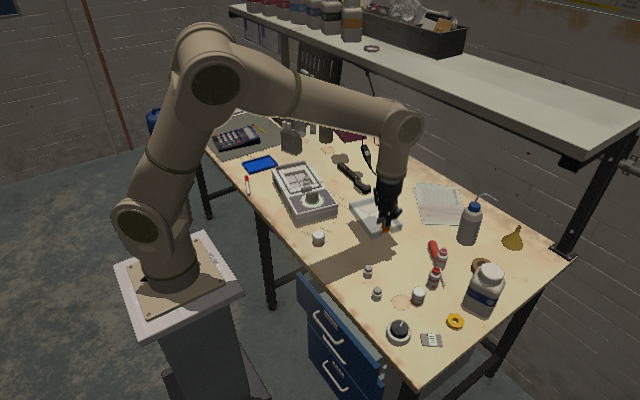

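The side view shows the cover hanging level over free bench at (375,218), and fresh vials at (368,271) and (377,294).

```bash
python3 -m jog '[[[0,2,25,0,0,0],[0,4,40,0,0,0],[0,4,48,0,0,0],[0,4,51,0,0,0],[0,4,53,0,0,0],[0,4,54,0,0,0],[0,4,54,0,0,0]]]'
```

```text
clock: 9.9
tool_pos: [0.5975, -0.2493, 0.0355]
tcp_rot: [180.0, -0.1, -12.5]
contact_force: [0.3, -0.0, -0.7]
opening: 0.0244
grip_force: 40.6
```

```bash
python3 -m jog '[[[0,0,2,0,0,0],[0,0,3,0,0,0],[0,0,3,0,0,0]]]';python3 -m jog '[[[0,0,0,0,0,0],[0,0,0,0,0,0],[0,0,0,0,0,0],[0,0,0,0,0,0]]]' 54 ; python3 -m jog '[[[0,0,-20,0,0,0],[0,0,-60,0,0,0],[0,0,-100,0,0,0],[0,0,-150,0,0,0],[0,0,-190,0,0,0],[0,0,-190,0,0,0]]]'; python3 - <<'E'
from h import *
f=r.grab_frame('top');img=f['img']
# grey caps near expected
for u,v in [(397,211),(419,217)]:
    P=onz(f,u,v,.035);print(W2I(P).round(), P.round(3))
# vial 2 and 1: wrist viewing pose
to([.40,-.35,.25],77)
E
```

```text
clock: 10.2
tool_pos: [0.5972, -0.2492, 0.0322]
tcp_rot: [180.0, -0.0, -12.5]
contact_force: [-1.0, 0.3, 1.3]
opening: 0.0241
grip_force: 41.8
clock: 10.6
tool_pos: [0.5971, -0.2492, 0.0318]
tcp_rot: [180.0, -0.0, -12.5]
contact_force: [0.5, -0.4, -0.0]
opening: 0.0538
grip_force: 0.0
clock: 11.2
tool_pos: [0.5997, -0.2495, 0.2287]
tcp_rot: [179.9, -0.6, -12.5]
contact_force: [1.2, -0.2, 0.2]
opening: 0.054
grip_force: 0.0
[  40. -423.   35.] [ 0.468 -0.313  0.035]
[  28. -508.   35.] [ 0.438 -0.393  0.035]
turn [ 0.1 -0.3  0.5]
shift [-171.8  141.4  -25.7]
```

```bash
python3 -c "
from h import *
to([.47,.14,.30],np.degrees(A)+90);grab('wrist','wc')"
```

```text
turn [ 0.1 -0.3  0.1]
shift [-209.6 -352.1  -76.4]
```

```bash
python3 -m jog '[[[-20,-35,-20,0,0,0],[-210,-352,-76,0,0,0],[-210,-352,-76,0,0,0],[-210,-352,-76,0,0,0],[-210,-352,-76,0,0,0],[-210,-352,-76,0,0,0],[-210,-352,-76,0,0,0],[-210,-352,-76,0,0,0],[-210,-352,-76,0,0,0],[-210,-352,-76,0,0,0],[-210,-352,-76,0,0,0],[-210,-352,-76,0,0,0]]]' 85; python3 - <<'E'
from h import *
f=grab('wrist','w5')
i=f['img'][:,:,::-1]
cv2.imwrite('pics/w5b.png',cv2.resize(i[0:230,40:480],(792,414),interpolation=cv2.INTER_CUBIC)); print(tool()[0])
E
```

```text
clock: 12.5
tool_pos: [0.4687, 0.1385, 0.2967]
tcp_rot: [180.0, 0.1, -12.7]
contact_force: [0.3, -0.8, -0.4]
opening: 0.085
grip_force: 0.0
[0.46875325 0.13844714 0.29686424]
```

View pics/w5b.png

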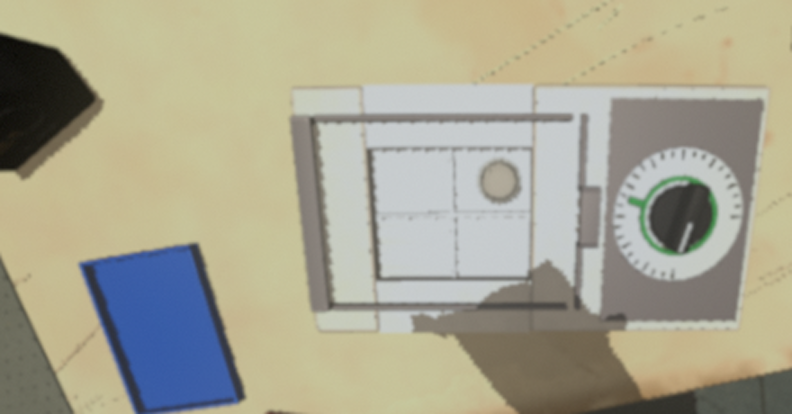

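The bay holds one old vial, cap at crop (500,181). The rib crossing is at (456,211), the tray spans (80–243, 243–412), the rider tag is at (636,202), and the pointer's white line is near (686,237).

```bash
python3 - <<'E'
from h import *
f=r.grab_frame('wrist'); img=f['img']; hsv=cv2.cvtColor(img,cv2.COLOR_RGB2HSV)
q=lambda x,y:((x+.5)/1.8-.5+40,(y+.5)/1.8-.5)
print('bayc',W2I(onz(f,*q(456,211),.049)).round(1),'exp 0,51')
print('cap',W2I(onz(f,*q(500,181),.079)).round(1))
for n,c in dict(tr=(768,87),br=(738,328),bl=(318,331),tl=(292,87)).items(): print(n,W2I(onz(f,*q(*c),.06)).round(1))
b=((hsv[:,:,0]>100)&(hsv[:,:,0]<125)&(hsv[:,:,1]>130)&(hsv[:,:,2]>30)).astype(np.uint8); b[260:]=0; b[:,300:]=0
cs,_=cv2.findContours(b,cv2.RETR_EXTERNAL,cv2.CHAIN_APPROX_NONE); c=max(cs,key=cv2.contourArea)
P=np.array([onz(f,*p[0],.014)[:2] for p in c]); 
rect=cv2.minAreaRect((P*1000).astype(np.float32)); print('tray',rect, cv2.boundingRect(c))
g=((hsv[:,:,0]>40)&(hsv[:,:,0]<85)&(hsv[:,:,1]>90)).astype(np.uint8)
ys,xs=np.nonzero(g); W=np.array([W2I(onz(f,x,y,.064)) for x,y in zip(xs,ys)])[:,:2]-[0,-96]
rr=np.hypot(*W.T); s=(rr>23)&(rr<40); print('green n',len(rr),s.sum(),'ang',np.degrees(np.arctan2(W[s,1],-W[s,0])).mean(),'rad',np.arctan2(W[s,1],-W[s,0]).mean(),'r',rr[s].mean())
rn=rr<22; print('ring centre', W[rr<23].mean(0))
# pointer white line
xs,ys=np.meshgrid(np.arange(380,450),np.arange(80,160)); w=(img[80:160,380:450].min(2)>150)
L=np.array([W2I(onz(f,x,y,.09)) for x,y in zip(xs[w],ys[w])])[:,:2]-[0,-96]; k=np.hypot(*L.T)<20
L=L[k];print(len(L)); m=L.mean(0);u,s,vt=np.linalg.svd(L-m);d=vt[0]*np.sign(-vt[0][0]);print('pointer line',m,np.arctan2(d[1],-d[0]),np.arctan2(m[1],-m[0]),s)
E
```

```text
bayc [ 1.7 48.7 49. ] exp 0,51
cap [21.2 19.2 79. ]
tr [  76.9 -145.    60. ]
br [ -75.8 -146.1   60. ]
bl [-78. 146.  60.]
tl [ 76.5 146.3  60. ]
tray ((493.8580627441406, 407.9384765625), (86.96129608154297, 125.75489044189453), 86.09663391113281) (86, 137, 86, 91)
green n 205 81 ang 34.00326235311929 rad 0.5934688844813664 r 25.042832506421156
ring centre [ -1.17622366 -15.46160202]
150
pointer line [ -3.57635055 -12.84602682] 0.41757481549627595 -1.2992707131831567 [125.70847425  64.40928423]
```

```bash
python3 -c "
from h import *
toI(21,20,62)"
```

```text
turn [ 0.   0.1 -0. ]
shift [ 79.5  -2.6 235. ]
```

```bash
python3 -m jog '[[[40,-2,40,0,0,0],[79.5,-2.6,70,0,0,0],[79.5,-2.6,110,0,0,0],[79.5,-2.6,150,0,0,0],[79.5,-2.6,185,0,0,0],[79.5,-2.6,200,0,0,0],[79.5,-2.6,200,0,0,0],[79.5,-2.6,215,0,0,0],[79.5,-2.6,228,0,0,0],[79.5,-2.6,234,0,0,0],[79.5,-2.6,235,0,0,0],[79.5,-2.6,235,0,0,0]]]' 50; python3 -c "
from h import *
print(W2I(tool()[0]))"
```

```text
clock: 13.8
tool_pos: [0.5468, 0.1254, 0.063]
tcp_rot: [-180.0, -0.0, -12.5]
contact_force: [-0.2, -0.1, -0.0]
opening: 0.0497
grip_force: 0.0
[20.77279715 21.61176881 62.97724513]
```

```bash
python3 -m jog '[[[0,0,0,0,0,0],[0,0,0,0,0,0],[0,0,0,0,0,0],[0,0,0,0,0,0],[0,0,0,0,0,0],[0,0,0,0,0,0]]]' 10 25;  python3 -m jog '[[[0,0,-30,0,0,0],[0,0,-70,0,0,0],[0,0,-110,0,0,0],[0,0,-110,0,0,0]]]'; python3 -c "
from h import *
to([.494,.408,.17],84)"
```

```text
clock: 14.4
tool_pos: [0.5471, 0.1254, 0.0634]
tcp_rot: [-180.0, -0.1, -12.5]
contact_force: [-1.4, -0.5, 6.4]
opening: 0.0245
grip_force: 24.6
clock: 14.8
tool_pos: [0.5491, 0.1264, 0.178]
tcp_rot: [-179.8, -0.4, -12.5]
contact_force: [0.1, 0.8, -0.1]
opening: 0.0246
grip_force: 24.6
turn [-0.1 -0.4 -6.5]
shift [-114.9 -262.9    7.9]
```

```bash
python3 -m jog '[[[-40,-30,8,0,0,0],[-80,-70,8,0,0,-2],[-115,-110,8,0,0,-4],[-115,-150,8,0,0,-6],[-115,-190,8,0,0,-6.5],[-115,-230,8,0,0,-6.5],[-115,-263,8,0,0,-6.5],[-115,-263,8,0,0,-6.5],[-115,-263,40,0,0,-6.5],[-115,-263,80,0,0,-6.5],[-115,-263,110,0,0,-6.5],[-115,-263,110,0,0,-6.5]]]'; python3 -c "
from h import *
to([.494,.408,.0235],84)
f=grab('side','s5'); p=proj(f,[.494,.408,.05]).astype(int); print(p)
g=f['img'][p[1]-30:p[1]+40,p[0]-45:p[0]+45,::-1]
cv2.imwrite('pics/s5c.png',cv2.resize(g,None,fx=7,fy=7,interpolation=cv2.INTER_CUBIC))"
```

```text
clock: 16.0
tool_pos: [0.489, 0.4047, 0.0576]
tcp_rot: [179.6, 0.3, -6.0]
contact_force: [0.1, -0.7, -0.7]
opening: 0.0243
grip_force: 24.7
turn [ 0.4  0.3 -0. ]
shift [ 4.8 -4.  34. ]
[259 155]
```

```bash
python3 -m jog '[[[4,-3,10,0.4,0.3,0],[5,-4,22,0.4,0.3,0],[5,-4,30,0.4,0.3,0],[5,-4,33,0.4,0.3,0],[5,-4,34,0.4,0.3,0],[5,-4,34,0.4,0.3,0]]]'; python3 -c "
from h import *
print(tool()[0])
f=grab('side','s6'); p=proj(f,[.494,.408,.03]).astype(int); print(p)
g=f['img'][p[1]-30:p[1]+30,p[0]-40:p[0]+40,::-1]
cv2.imwrite('pics/s6c.png',cv2.resize(g,None,fx=8,fy=8,interpolation=cv2.INTER_CUBIC))"
```

```text
clock: 16.65
tool_pos: [0.497, 0.4106, 0.029]
tcp_rot: [-179.6, -0.3, -6.0]
contact_force: [0.4, -0.3, 0.2]
opening: 0.0248
grip_force: 24.7
[0.49700981 0.41055917 0.02895766]
[259 159]
```

```bash
python3 -m jog '[[[0,0,0,-0.4,-0.3,0],[0,0,0,-0.4,-0.3,0]]]';python3 -m jog '[[[0,0,2,0,0,0],[0,0,3,0,0,0],[0,0,3,0,0,0]]]'
```

```text
clock: 16.9
tool_pos: [0.4972, 0.4107, 0.0291]
tcp_rot: [-180.0, -0.0, -6.0]
contact_force: [1.4, 0.1, 0.7]
opening: 0.025
grip_force: 24.7
clock: 17.2
tool_pos: [0.4968, 0.4103, 0.0254]
tcp_rot: [180.0, 0.0, -6.0]
contact_force: [-0.0, -0.1, 0.5]
opening: 0.0248
grip_force: 24.7
```

```bash
python3 -m jog '[[[0,0,1,0,0,0],[0,0,2,0,0,0],[0,0,2,0,0,0]]]';python3 -m jog '[[[0,0,1,0,0,0],[0,0,2,0,0,0],[0,0,2,0,0,0]]]'
```

```text
clock: 17.5
tool_pos: [0.4968, 0.4104, 0.0235]
tcp_rot: [180.0, 0.0, -6.0]
contact_force: [0.9, -0.4, -0.3]
opening: 0.0246
grip_force: 24.7
clock: 17.8
tool_pos: [0.4972, 0.4105, 0.0225]
tcp_rot: [-180.0, -0.0, -6.1]
contact_force: [-1.7, -2.9, 6.3]
opening: 0.0246
grip_force: 25.4
```

Contact came at the height predicted for an upright vial. I release it and lift.

```bash
python3 -m jog '[[[0,0,-1,0,0,0],[0,0,-1,0,0,0],[0,0,-1,0,0,0],[0,0,-1,0,0,0]]]' 50; python3 -m jog '[[[0,0,-30,0,0,0],[0,0,-70,0,0,0],[0,0,-120,0,0,0],[0,0,-160,0,0,0],[0,0,-160,0,0,0]]]'; python3 - <<'E'
from h import *
f=grab('wrist','w7');print(proj(f,[.497,.41,.038]),proj(f,[.497,.41,.003]))
hsv=cv2.cvtColor(f['img'],cv2.COLOR_RGB2HSV)
p=proj(f,[.497,.41,.029]).astype(int);print(p)
b=((hsv[:,:,1]<60)&(hsv[:,:,2]>60)).astype(np.uint8); m=np.zeros_like(b); m[max(0,p[1]-45):p[1]+45,p[0]-45:p[0]+45]=1; b*=m
cs,_=cv2.findContours(b,cv2.RETR_EXTERNAL,cv2.CHAIN_APPROX_NONE)
for c in cs:
    if cv2.contourArea(c)>50: print(cv2.contourArea(c),cv2.boundingRect(c),cv2.minAreaRect(c))
to([.39,-.36,.26],77)
E
```

```text
clock: 18.2
tool_pos: [0.4968, 0.4104, 0.0226]
tcp_rot: [180.0, 0.0, -6.0]
contact_force: [0.3, -0.3, 0.1]
opening: 0.0504
grip_force: 0.0
clock: 18.7
tool_pos: [0.4989, 0.4127, 0.1896]
tcp_rot: [-179.6, -0.4, -6.0]
contact_force: [-0.3, 0.3, 1.1]
opening: 0.0497
grip_force: 0.0
[323.59402109 190.06186574] [323.41953659 181.11468342]
[323 187]
524.5 (311, 173, 26, 27) ((323.5, 186.0), (26.0, 25.0), 90.0)
73.0 (278, 142, 8, 90) ((281.243896484375, 186.51939392089844), (89.27448272705078, 2.2511250972747803), 85.66769409179688)
turn [-0.2 -0.2  7. ]
shift [-25.9 778.4 -77.2]
```

```bash
python3 -m jog '[[[0,0,-70,0,0,0],[-26,778,-77,0,0,7],[-26,778,-77,0,0,7],[-26,778,-77,0,0,7],[-26,778,-77,0,0,7],[-26,778,-77,0,0,7],[-26,778,-77,0,0,7],[-26,778,-77,0,0,7],[-26,778,-77,0,0,7],[-26,778,-77,0,0,7],[-26,778,-77,0,0,7],[-26,778,-77,0,0,7]]]'; python3 -c "
from h import *
to([.39,-.36,.26],77)"
```

```text
clock: 19.95
tool_pos: [0.4196, -0.1358, 0.2509]
tcp_rot: [180.0, 0.1, -13.0]
contact_force: [1.0, -0.4, 0.4]
opening: 0.05
grip_force: 0.0
turn [ 0.   0.1 -0. ]
shift [ 21.7 225.1  -9.1]
```

```bash
python3 -m jog '[[[10,50,-9,0,0,0],[20,100,-9,0,0,0],[22,150,-9,0,0,0],[22,200,-9,0,0,0],[22,225,-9,0,0,0],[22,225,-9,0,0,0],[22,225,-9,0,0,0]]]'; python3 - <<'E'
from h import *
f=grab('wrist','w8');print(tool()[0])
for n,P in dict(v2=[.468,-.313,.035],v3=[.438,-.393,.035]).items(): print(n,proj(f,P))
g=cv2.cvtColor(f['img'],cv2.COLOR_RGB2HSV)
b=(g[:,:,1]<50).astype(np.uint8); b[280:]=0
cs,_=cv2.findContours(cv2.morphologyEx(b,cv2.MORPH_OPEN,np.ones((3,3))),cv2.RETR_EXTERNAL,cv2.CHAIN_APPROX_NONE)
for c in cs:
    if 100<cv2.contourArea(c)<8000: print(cv2.contourArea(c),cv2.boundingRect(c),np.round(cv2.minAreaRect(c)[0]))
cv2.imwrite('pics/w8b.png',cv2.resize(f['img'][:300,:,::-1],(800,375)))
E
```

```text
clock: 20.65
tool_pos: [0.391, -0.358, 0.2595]
tcp_rot: [-180.0, 0.1, -13.1]
contact_force: [-0.2, 0.9, 0.9]
opening: 0.0499
grip_force: 0.0
[ 0.39161786 -0.3571264   0.25982489]
v2 [265.13555404 113.82542064]
v3 [340.24098788 123.87002174]
901.5 (105, 164, 37, 33) [123. 180.]
946.0 (436, 157, 65, 36) [471. 177.]
327.5 (331, 107, 21, 21) [341. 117.]
1950.5 (424, 96, 50, 52) [448. 122.]
283.5 (260, 95, 19, 21) [269. 105.]
6577.0 (0, 86, 63, 135) [ 31. 153.]
717.5 (357, 48, 31, 35) [372.  66.]
1277.5 (467, 32, 45, 53) [489.  58.]
1104.0 (379, 0, 37, 40) [397.  20.]
```

View pics/w8b.png

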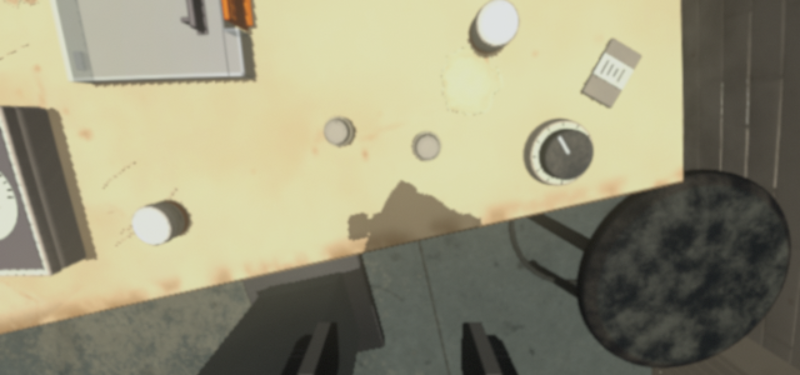

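The two fresh vials show at (269,105) and (341,117) in full-image pixels, with nothing close to either.

```bash
python3 - <<'E'
from h import *
f=r.grab_frame('wrist')
for uv in [(269.0,105.0),(341.2,117.2)]:
    P=onz(f,*uv,.035); print(P.round(4)); to([P[0],P[1],.020],77.35)
E
```

```text
[ 0.4768 -0.3188  0.035 ]
turn [-0.   0.1 -0.3]
shift [ 74.5 -55.8 240.1]
[ 0.4457 -0.3946  0.035 ]
turn [-0.   0.1 -0.3]
shift [ 61.1  25.  240. ]
```

```bash
python3 -m jog '[[[40,-30,40,0,0,0],[74.5,-56,80,0,0,0],[74.5,-56,120,0,0,0],[74.5,-56,160,0,0,0],[74.5,-56,190,0,0,0],[74.5,-56,195,0,0,0],[74.5,-56,210,0,0,0],[74.5,-56,225,0,0,0],[74.5,-56,235,0,0,0],[74.5,-56,238,0,0,0],[74.5,-56,238,0,0,0]]]' 52; python3 -m jog '[[[0,0,0,0,0,0],[0,0,0,0,0,0],[0,0,0,0,0,0],[0,0,0,0,0,0],[0,0,0,0,0,0],[0,0,0,0,0,0]]]' 10 25; python3 -m jog '[[[0,0,-30,0,0,0],[0,0,-70,0,0,0],[0,0,-120,0,0,0],[0,0,-160,0,0,0],[0,0,-160,0,0,0]]]'; python3 -c "
from h import *
toI(21,77,180)"
```

```text
clock: 21.85
tool_pos: [0.4767, -0.3204, 0.0228]
tcp_rot: [180.0, 0.0, -13.0]
contact_force: [-0.5, 0.0, 0.2]
opening: 0.0522
grip_force: 0.0
clock: 22.45
tool_pos: [0.4772, -0.3206, 0.0236]
tcp_rot: [180.0, -0.1, -13.0]
contact_force: [-1.0, 0.8, 6.8]
opening: 0.0208
grip_force: 22.0
clock: 22.95
tool_pos: [0.4791, -0.3221, 0.189]
tcp_rot: [179.9, -0.5, -13.1]
contact_force: [0.5, -0.6, -0.3]
opening: 0.0209
grip_force: 23.0
turn [ 0.1 -0.5 -0.4]
shift [ -35.4 -506.6    7.6]
```

```bash
python3 -m jog '[[[-35,-507,0,0,0.5,0],[-35,-507,0,0,0.5,0],[-35,-507,0,0,0.5,0],[-35,-507,0,0,0.5,0],[-35,-507,0,0,0.5,0],[-35,-507,0,0,0.5,0],[-35,-507,0,0,0.5,0],[-35,-507,0,0,0.5,0],[-35,-507,0,0,0.5,0],[-35,-507,0,0,0.5,0],[-35,-507,0,0,0.5,0],[-35,-507,0,0,0.5,0]]]'; python3 -c "
from h import *
toI(21,77,71)"
```

```text
clock: 24.15
tool_pos: [0.5565, 0.1836, 0.1819]
tcp_rot: [180.0, -0.4, -12.8]
contact_force: [-0.2, -0.2, -0.7]
opening: 0.0205
grip_force: 23.1
turn [ 0.  -0.4 -0.2]
shift [  2.8   3.5 110.9]
```

```bash
python3 -m jog '[[[2,3,30,0,0,0],[3,3.5,65,0,0,0],[3,3.5,90,0,0,0],[3,3.5,104,0,0,0],[3,3.5,110,0,0,0],[3,3.5,111,0,0,0],[3,3.5,111,0,0,0]]]'; python3 -m jog '[[[0,0,1,0,0,0],[0,0,2,0,0,0],[0,0,2,0,0,0]]]'; python3 -c "
from h import *
print(W2I(tool()[0]))"
```

```text
clock: 24.85
tool_pos: [0.5608, 0.1771, 0.073]
tcp_rot: [-180.0, -0.6, -13.1]
contact_force: [0.5, -0.3, -0.6]
opening: 0.0205
grip_force: 23.1
clock: 25.15
tool_pos: [0.5603, 0.1773, 0.0702]
tcp_rot: [-180.0, -0.5, -13.0]
contact_force: [0.2, 0.7, -0.8]
opening: 0.0204
grip_force: 23.1
[22.53738335 75.15420081 70.21422193]
```

```bash
python3 -m jog '[[[0,0,1,0,0.5,0],[0,0,2,0,0.5,0],[0,0,2,0,0.5,0]]]'; python3 -m jog '[[[0,0,1,0,0,0],[0,0,1.5,0,0,0],[0,0,1.5,0,0,0]]]'
```

```text
clock: 25.45
tool_pos: [0.5601, 0.1772, 0.0679]
tcp_rot: [-180.0, -1.0, -13.0]
contact_force: [0.5, 0.1, 0.6]
opening: 0.0205
grip_force: 23.1
clock: 25.75
tool_pos: [0.5608, 0.1772, 0.0676]
tcp_rot: [-180.0, -1.1, -13.1]
contact_force: [-2.4, -1.7, 10.2]
opening: 0.0206
grip_force: 25.6
```

```bash
python3 -m jog '[[[0,0,-1.5,0,0,0],[0,0,-1.5,0,0,0],[0,0,-1.5,0,0,0],[0,0,-1.5,0,0,0]]]' 50; python3 -m jog '[[[0,0,-30,0,-1,0],[0,0,-70,0,-1,0],[0,0,-120,0,-1,0],[0,0,-150,0,-1,0],[0,0,-150,0,-1,0]]]'; python3 -c "
from h import *
to([.4457,-.3946,.200],77.35)"
```

```text
clock: 26.15
tool_pos: [0.56, 0.1771, 0.0676]
tcp_rot: [180.0, -1.0, -13.0]
contact_force: [0.3, 0.1, -0.1]
opening: 0.0499
grip_force: 0.0
clock: 26.65
tool_pos: [0.5596, 0.1786, 0.223]
tcp_rot: [-179.7, -0.4, -13.0]
contact_force: [0.1, -0.1, 0.1]
opening: 0.0499
grip_force: 0.0
turn [-0.3 -0.4 -0.4]
shift [ 18.2 584.2  20.5]
```

```bash
python3 -m jog '[[[18,584,20,0,0,0],[18,584,20,0,0,0],[18,584,20,0,0,0],[18,584,20,0,0,0],[18,584,20,0,0,0],[18,584,20,0,0,0],[18,584,20,0,0,0],[18,584,20,0,0,0],[18,584,20,0,0,0],[18,584,20,0,0,0],[18,584,20,0,0,0],[18,584,20,0,0,0]]]' 52; python3 -m jog '[[[0,0,0,0,0,0],[0,0,0,0,0,0],[0,0,0,0,0,0]]]'; python3 -c "
from h import *
to([.4457,-.3946,.0225],77.35)"
```

```text
clock: 27.85
tool_pos: [0.4412, -0.3985, 0.1968]
tcp_rot: [179.9, 0.1, -13.2]
contact_force: [-0.0, 0.4, 0.4]
opening: 0.0519
grip_force: 0.0
clock: 28.15
tool_pos: [0.4438, -0.3939, 0.1972]
tcp_rot: [-180.0, 0.0, -13.0]
contact_force: [-0.2, -0.1, 0.0]
opening: 0.0519
grip_force: 0.0
turn [-0.   0.  -0.3]
shift [  2.1   0.4 174.7]
```

```bash
python3 -m jog '[[[2,0,40,0,0,-0.3],[2,0,80,0,0,-0.3],[2,0,120,0,0,-0.3],[2,0,145,0,0,-0.3],[2,0,160,0,0,-0.3],[2,0,170,0,0,-0.3],[2,0,174,0,0,-0.3],[2,0,174,0,0,-0.3]]]'; python3 -m jog '[[[0,0,0,0,0,0],[0,0,0,0,0,0],[0,0,0,0,0,0],[0,0,0,0,0,0],[0,0,0,0,0,0],[0,0,0,0,0,0]]]' 10 25; python3 -m jog '[[[0,0,-30,0,0,0],[0,0,-70,0,0,0],[0,0,-120,0,0,0],[0,0,-160,0,0,0],[0,0,-160,0,0,0]]]'; python3 -c "
from h import *
toI(-21,27,180)"
```

```text
clock: 28.95
tool_pos: [0.4458, -0.3958, 0.0244]
tcp_rot: [180.0, -0.0, -12.7]
contact_force: [-0.5, 0.1, 0.2]
opening: 0.0521
grip_force: 0.0
clock: 29.55
tool_pos: [0.4459, -0.3962, 0.0249]
tcp_rot: [180.0, -0.1, -12.7]
contact_force: [-0.9, 0.4, 6.0]
opening: 0.0199
grip_force: 23.8
clock: 30.05
tool_pos: [0.4474, -0.3979, 0.1904]
tcp_rot: [179.8, -0.5, -12.8]
contact_force: [0.6, -0.7, -0.5]
opening: 0.0202
grip_force: 24.0
turn [ 0.2 -0.5 -0.1]
shift [ -60.5 -537.6    7.9]
```

```bash
python3 -m jog '[[[-60,-538,0,0,0,0],[-60,-538,0,0,0,0],[-60,-538,0,0,0,0],[-60,-538,0,0,0,0],[-60,-538,0,0,0,0],[-60,-538,0,0,0,0],[-60,-538,0,0,0,0],[-60,-538,0,0,0,0],[-60,-538,0,0,0,0],[-60,-538,0,0,0,0],[-60,-538,0,0,0,0],[-60,-538,0,0,0,0]]]'; python3 -m jog '[[[0,0,0,0,0,0],[0,0,0,0,0,0],[0,0,0,0,0,0]]]'; python3 -c "
from h import *
toI(-21,27,72)"
```

```text
clock: 31.25
tool_pos: [0.5046, 0.149, 0.1835]
tcp_rot: [-179.9, 0.1, -12.3]
contact_force: [-0.4, -1.0, -0.2]
opening: 0.0205
grip_force: 24.1
clock: 31.55
tool_pos: [0.5055, 0.1408, 0.1838]
tcp_rot: [180.0, -0.0, -12.9]
contact_force: [0.8, -0.4, -1.2]
opening: 0.0203
grip_force: 24.1
turn [ 0.  -0.  -0.2]
shift [  1.9   0.6 111.8]
```

```bash
python3 -m jog '[[[2,0.6,35,0,0,0],[2,0.6,70,0,0,0],[2,0.6,95,0,0,0],[2,0.6,107,0,0,0],[2,0.6,111,0,0,0],[2,0.6,112,0,0,0],[2,0.6,112,0,0,0],[2,0.6,112,0,0,0]]]'; python3 -m jog '[[[0,0,1,0,0,0],[0,0,2,0,0,0],[0,0,2,0,0,0]]]';python3 -m jog '[[[0,0,1,0,0,0],[0,0,2,0,0,0],[0,0,2,0,0,0]]]'; python3 -c "
from h import *
print(W2I(tool()[0]))"
```

```text
clock: 32.35
tool_pos: [0.508, 0.1415, 0.073]
tcp_rot: [-179.9, -0.1, -12.7]
contact_force: [0.6, 0.0, -0.8]
opening: 0.02
grip_force: 24.1
clock: 32.65
tool_pos: [0.5072, 0.1413, 0.0699]
tcp_rot: [180.0, -0.0, -12.7]
contact_force: [0.9, 0.0, -0.3]
opening: 0.0201
grip_force: 24.1
clock: 32.95
tool_pos: [0.5077, 0.1413, 0.0689]
tcp_rot: [-180.0, -0.0, -12.7]
contact_force: [-4.3, -1.1, 12.0]
opening: 0.0203
grip_force: 25.8
[-20.90476076  28.53614875  68.91692371]
```

```bash
python3 -m jog '[[[0,0,-2,0,0,0],[0,0,-2,0,0,0],[0,0,-2,0,0,0],[0,0,-2,0,0,0]]]' 50; python3 -m jog '[[[0,0,-30,0,0,0],[0,0,-70,0,0,0],[0,20,-120,0,0,0],[-10,60,-150,0,0,0],[-10,75,-150,0,0,0],[-10,75,-150,0,0,0],[-10,75,-150,0,0,0]]]' 85; python3 - <<'E'
from h import *
f=grab('wrist','w9'); print(W2I(tool()[0]))
for n,P in dict(v1=(22,75,79),v2=(-21,28,79),knob=(0,-96,60),kt=(0,-96,90),rid=(8,-68,65)).items(): print(n,proj(f,I2W(*P)).round(1))
img=f['img']
cv2.imwrite('pics/w9b.png',cv2.resize(img[0:290,120:560,::-1],(792,522),interpolation=cv2.INTER_CUBIC))
E
```

```text
clock: 33.35
tool_pos: [0.5071, 0.1413, 0.0696]
tcp_rot: [180.0, 0.0, -12.7]
contact_force: [0.2, 0.3, -0.4]
opening: 0.05
grip_force: 0.0
clock: 34.05
tool_pos: [0.4808, 0.0705, 0.2196]
tcp_rot: [-180.0, 0.0, -12.8]
contact_force: [-0.1, 1.3, 0.5]
opening: 0.0848
grip_force: 0.0
[-31.818992   -45.83528707 219.24056953]
v1 [182.9 133.1]
v2 [239.4 179.8]
knob [370.9 153.5]
kt [376.2 159.4]
rid [342.4 145.9]
```

View pics/w9b.png

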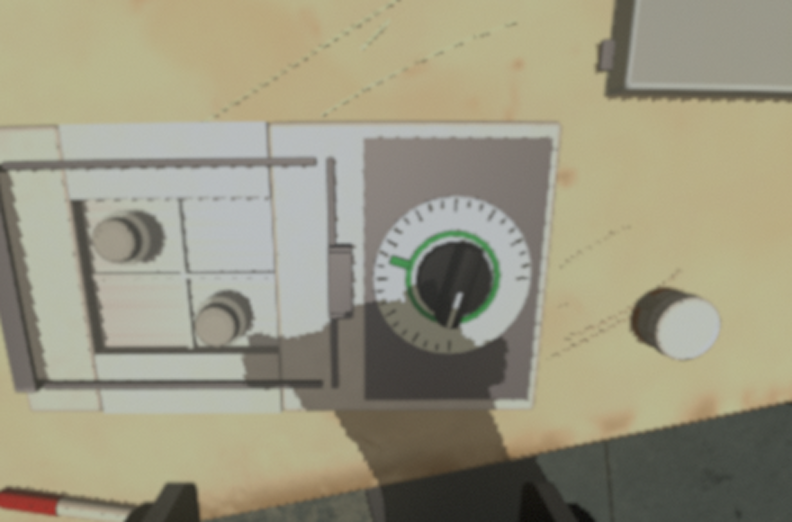

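Both fresh vials stand upright in the bay, at (118,240) and (220,325). Dial centre is (452,275), rider tag (389,260)–(411,266), pointer line (460,293)–(452,325), and the cover's +y end with a lug is at (606,55).

```bash
python3 - <<'E'
from h import *
f=r.grab_frame('wrist')
q=lambda x,y:((x+.5)/1.8-.5+120,(y+.5)/1.8-.5)
c=W2I(onz(f,*q(452.5,275),.06));print('dial',c.round(1))
for z in(.062,.065):
  a=W2I(onz(f,*q(389,260.5),z));b=W2I(onz(f,*q(411,266),z))
  for p in(a,b):
    v=p-c; print(z,p.round(1),np.arctan2(v[1],-v[0]).round(3),np.hypot(v[0],v[1]).round(1))
a=W2I(onz(f,*q(460,293),.09));b=W2I(onz(f,*q(452,325),.09)); v=b-a;print('line',a.round(1),b.round(1),np.arctan2(v[1],-v[0]));v=b-c;print(np.arctan2(v[1],-v[0]),np.hypot(v[0],v[1]))
# refined dial with cv: corners
for n,k in dict(tr=(560,123),br=(533,410),lugs=(606,55),coverc=(626,90)).items(): print(n,W2I(onz(f,*q(*k),.06 if n[1]=='r' else .03)).round(1))
print(W2I(np.r_[.61,-.19,0]))
toI(0,-96,140)
E
```

```text
dial [  0.7 -95.6  60. ]
0.062 [  8.6 -61.4  62. ] 1.8 35.1
0.062 [  5.8 -73.1  62. ] 1.793 23.1
0.065 [  9.1 -61.3  65. ] 1.811 35.3
0.065 [  6.2 -72.8  65. ] 1.81 23.4
line [ -3.  -94.8  90. ] [-19.  -91.7  90. ] 0.1883463670843112
0.19510964469992084 20.058431197393485
tr [  76.3 -145.1   60. ]
br [ -77.7 -146.6   60. ]
lugs [ 112.4 -176.    30. ]
coverc [  95.6 -189.    30. ]
[ 151.49539692 -272.28912771    0.        ]
turn [ 0.   0.1 -0. ]
shift [32.  50.4 79.1]
```

```bash
python3 -m jog '[[[16,25,30,0,0,6],[32,50,60,0,0,12],[32,50,80,0,0,12],[32,50,80,0,0,12],[32,50,80,0,0,12]]]' 40; python3 -c "
from h import *
print(r.get_obs()['qpos']);toI(0,-96,74.5,-12)"
```

```text
clock: 34.65
tool_pos: [0.5011, 0.0157, 0.1398]
tcp_rot: [180.0, 0.1, -24.6]
contact_force: [0.0, -0.5, 0.2]
opening: 0.04
grip_force: 0.0
[  -9.54843876    7.79844236    2.73323945  108.86990994   -0.43105773
   63.40171724 -121.26656449]
turn [0.  0.1 0. ]
shift [ 0.   0.6 65.3]
```

```bash
for i in 1; do python3 -m jog '[[[0,0,0,0,0,-8.5],[0,0,0,0,0,-17],[0,0,0,0,0,-25.5],[0,0,0,0,0,-34],[0,0,0,0,0,-42.5],[0,0,0,0,0,-51],[0,0,0,0,0,-59.5],[0,0,0,0,0,-68],[0,0,0,0,0,-76.5],[0,0,0,0,0,-85],[0,0,0,0,0,-90],[0,0,0,0,0,-90]]]'; done;  python3 -m jog '[[[0,0,0,0,0,-8.5],[0,0,0,0,0,-17],[0,0,0,0,0,-25.5],[0,0,0,0,0,-34],[0,0,0,0,0,-42.5],[0,0,0,0,0,-51],[0,0,0,0,0,-59.5],[0,0,0,0,0,-68],[0,0,0,0,0,-76.5],[0,0,0,0,0,-85],[0,0,0,0,0,-90],[0,0,0,0,0,-90]]]'; python3 -c "
from h import *
print(r.get_obs()['qpos']);toI(0,-96,74.5,-12)"
```

```text
clock: 35.85
tool_pos: [0.5019, 0.0156, 0.1413]
tcp_rot: [179.9, -0.1, 65.5]
contact_force: [-0.1, 0.1, -0.5]
opening: 0.0399
grip_force: 0.0
clock: 37.05
tool_pos: [0.5016, 0.0152, 0.1407]
tcp_rot: [180.0, 0.1, 155.2]
contact_force: [0.9, -1.0, 0.1]
opening: 0.0401
grip_force: 0.0
[  2.01664412   8.24927816  -9.65571814 108.25547767   1.54380728
  63.54472356  57.02033831]
turn [ 0.   0.1 -0.1]
shift [ 0.8 -0.3 66.2]
```

```bash
python3 -m jog '[[[0.5,0,25,0,0,0],[0.8,-0.3,45,0,0,0],[0.8,-0.3,57,0,0,0],[0.8,-0.3,63,0,0,0],[0.8,-0.3,66,0,0,0],[0.8,-0.3,66,0,0,0]]]'; python3 -m jog '[[[0,0,0,0,0,0],[0,0,0,0,0,0],[0,0,0,0,0,0],[0,0,0,0,0,0],[0,0,0,0,0,0]]]' 3 30; python3 -c "
from h import *
toI(0,-96,74.5,-104.3)"
```

```text
clock: 37.65
tool_pos: [0.5006, 0.0146, 0.0742]
tcp_rot: [180.0, 0.0, 155.2]
contact_force: [-0.1, 0.5, 0.6]
opening: 0.04
grip_force: 0.0
clock: 38.15
tool_pos: [0.5009, 0.0153, 0.0747]
tcp_rot: [179.9, 0.1, 155.3]
contact_force: [0.3, 4.1, 6.6]
opening: 0.0111
grip_force: 34.6
turn [  0.    0.1 -87.8]
shift [ 0.  -0.2  0.2]
```

```bash
python3 -m jog '[[[0,0,0,0,0,8],[0,0,0,0,0,16],[0,0,0,0,0,24],[0,0,0,0,0,32],[0,0,0,0,0,40],[0,0,0,0,0,48],[0,0,0,0,0,56],[0,0,0,0,0,64],[0,0,0,0,0,72],[0,0,0,0,0,80],[0,0,0,0,0,88],[0,0,0,0,0,92.2]]]'; python3 -m jog '[[[0,0,0,0,0,0],[0,0,0,0,0,0]]]'; python3 -c "
from h import *
toI(0,-96,74.5,-104.3)"
```

```text
clock: 39.35
tool_pos: [0.5015, 0.0156, 0.0747]
tcp_rot: [179.9, -0.1, 62.8]
contact_force: [2.4, 4.0, 3.0]
opening: 0.0112
grip_force: 34.2
clock: 39.55
tool_pos: [0.5015, 0.0156, 0.0747]
tcp_rot: [179.9, -0.1, 63.1]
contact_force: [2.5, 4.8, 3.4]
opening: 0.0108
grip_force: 34.2
turn [ 0.1 -0.1  0. ]
shift [-0.7 -0.4  0.2]
```

```bash
python3 -m jog '[[[0,0,0,0,0,0],[0,0,0,0,0,0],[0,0,0,0,0,0]]]' 45; python3 -m jog '[[[0,0,-20,0,0,0],[0,0,-50,0,0,0],[0,0,-90,0,0,8],[0,0,-140,0,0,16],[0,0,-190,0,0,24],[0,0,-200,0,0,32],[0,0,-200,0,0,40],[0,0,-200,0,0,48],[0,0,-200,0,0,56],[0,0,-200,0,0,64],[0,0,-200,0,0,72],[0,0,-200,0,0,76]]]'; python3 -c "
from h import *
to([.49,-.17,.30],np.degrees(A)+90);toI(-40,-90,230)"
```

```text
clock: 39.85
tool_pos: [0.5001, 0.0141, 0.0737]
tcp_rot: [-180.0, 0.0, 63.0]
contact_force: [-0.6, -0.5, -0.0]
opening: 0.0448
grip_force: 0.0
clock: 41.05
tool_pos: [0.5001, 0.0142, 0.2736]
tcp_rot: [180.0, 0.0, -13.3]
contact_force: [0.7, -0.0, 0.4]
opening: 0.045
grip_force: 0.0
turn [ 0.   0.  -0.6]
shift [ 32.5 181.6 -26.3]
turn [ 0.   0.  -0.6]
shift [-39.6  -6.7  43.7]
```

```bash
python3 - <<'E'
from h import *
f=grab('wrist','w10')
img=f['img'].astype(int); c=np.array([0.4,-95.8])
# sample polar grids
def ring(z,rad,ang):
    out=[]
    for a in ang:
        p=c+rad*np.array([-np.cos(a),np.sin(a)]); u,v=proj(f,I2W(*p,z*1000)); out.append(img[int(round(v)),int(round(u))])
    return np.array(out)
ang=np.arange(0,6.28,.02)
for rad in (8,11,14,17):
    b=ring(.09,rad,ang).min(1); s=b>b.max()*.75; print('ptr',rad,b.max(),np.median(b),ang[s].mean().round(3),ang[s].min(),ang[s].max(),s.sum())
for rad in (26,28,30,32):
    p=ring(.065,rad,ang); g=p[:,1]-np.maximum(p[:,0],p[:,2]); s=g>max(15,g.max()*.5); print('rid',rad,g.max(),ang[s].mean().round(3) if s.any() else '',s.sum())
E
```

```text
ptr 8 86 40.0 1.76 1.56 1.96 21
ptr 11 86 41.0 1.72 1.58 1.86 15
ptr 14 88 44.0 1.77 1.6600000000000001 1.8800000000000001 12
ptr 17 146 52.0 1.76 1.7 1.82 7
rid 26 59 1.84 7
rid 28 59 1.87 6
rid 30 59 1.85 6
rid 32 61 1.87 6
```

```bash
python3 -m jog '[[[-40,0,10,0,0,0],[-75,0,20,0,0,0],[-75,0,20,0,0,0],[-75,0,20,0,0,0]]]'; cat > kn.py <<'E'
from h import *
f=grab('wrist','w11'); print(W2I(f['position']).round(1))
img=f['img'].astype(int)
# dial centre: bright low-sat ring, fit circle to outer edge in rectified deck plane
N=6; G=np.zeros((90*N,90*N,3),np.uint8); G2=G.copy()
for z,g in((.060,G),(.090,G2)):
    ys,xs=np.mgrid[0:90*N,0:90*N]; P=np.c_[(xs.ravel()/N-45),(ys.ravel()/N-45-96)]
    W=np.c_[P/1000@RI.T+T,np.full(len(P),z)]
    C=(W-np.array(f['position']))@rot(f); s=C[:,:2]/C[:,2:]; s=s*(1+f['k1']*(s**2).sum(1,keepdims=True)); uv=(s*K(f)+[f['cx'],f['cy']]).astype(np.float32)
    g[:]=cv2.remap(f['img'],uv[:,0].reshape(ys.shape),uv[:,1].reshape(ys.shape),cv2.INTER_CUBIC)
def mm(p): return np.array(p)/N-45
m=((G.min(2)>150)).astype(np.uint8); cs,_=cv2.findContours(m,cv2.RETR_EXTERNAL,cv2.CHAIN_APPROX_NONE)
c=[k for k in cs if 20*N<cv2.boundingRect(k)[2]<75*N and cv2.boundingRect(k)[3]>20*N]
for k in c:
    h=cv2.convexHull(k); e=cv2.fitEllipse(h); print('dial',mm(e[0]),np.array(e[1])/N)
hs=cv2.cvtColor(G,cv2.COLOR_RGB2HSV)
gm=((hs[:,:,0]>45)&(hs[:,:,0]<80)&(hs[:,:,1]>110)); ys,xs=np.nonzero(gm); p=mm(np.c_[xs,ys]); rr=np.hypot(*p.T)
print('green bbox',p.min(0),p.max(0),len(p)); t=p[(rr>24)&(rr<36)]; q=t.mean(0); print('rider',q,np.arctan2(q[1],-q[0]),np.hypot(*q),t.min(0),t.max(0))
ring=p[rr<23.5]; e=cv2.fitEllipse(cv2.convexHull((ring*10).astype(np.float32))); print('ring',np.array(e[0])/10,np.array(e[1])/10)
b=G2.min(2); ys,xs=np.nonzero(b>75); p=mm(np.c_[xs,ys]); k=(np.hypot(*p.T)<19); p=p[k]
M=np.zeros(b.shape,np.uint8); M[ys[k],xs[k]]=1; n,l,st,ce=cv2.connectedComponentsWithStats(M)
for i in range(1,n):
    if st[i,4]>60:
        yy,xx=np.nonzero(l==i); t=mm(np.c_[xx,yy]); mu=t.mean(0); d=np.linalg.svd(t-mu,full_matrices=False)[2][0]; d=d*np.sign(d@mu)
        print('line',st[i,4],mu.round(1),'dir',np.arctan2(d[1],-d[0]).round(3),'from centre',np.arctan2(mu[1],-mu[0]).round(3),t.min(0).round(1),t.max(0).round(1))
E
python3 kn.py
```

```text
clock: 41.5
tool_pos: [0.427, 0.0312, 0.254]
tcp_rot: [-180.0, -0.0, -12.9]
contact_force: [0.0, -1.0, 0.6]
opening: 0.0449
grip_force: 0.0
[  8.4 -96.8 397.3]
green bbox [-1.33333333 23.16666667] [10.5        32.83333333] 627
rider [ 8.45021299 28.23615548] 1.8615825709941662 29.473489378889607 [ 6.5        23.16666667] [10.5        32.83333333]Traceback (most recent call last):
  File "kn.py", line 19, in <module>
    ring=p[rr<23.5]; e=cv2.fitEllipse(cv2.convexHull((ring*10).astype(np.float32))); print('ring',np.array(e[0])/10,np.array(e[1])/10)
                       ~~~~~~~~~~~~~~^^^^^^^^^^^^^^^^^^^^^^^^^^^^^^^^^^^^^^^^^^^^^^
cv2.error: OpenCV(4.12.0) /io/opencv/modules/imgproc/src/shapedescr.cpp:356: error: (-215:Assertion failed) n >= 0 && (depth == CV_32F || depth == CV_32S) in function 'fitEllipseNoDirect'
```

```bash
sed -i "s/hs\[:,:,1\]>110/hs[:,:,1]>60/; s/^ring=/if (rr<23.5).sum()>50: ring=/; s/G.min(2)>150/G.min(2)>110/; s/b>75/b>85/" kn.py; python3 kn.py
```

```text
[  9.  -96.8 397.6]
green bbox [-25.33333333 -24.83333333] [24.5        33.83333333] 15485
rider [-2.04550331  8.08538576] 1.3230076744484607 8.340116710519048 [-25.33333333 -24.83333333] [24.5        33.83333333]
ring [-1.01560386e-07  2.76345941e-07] [46.96706543 46.96706543]
line 2520 [12.8 -4.3] dir -1.292 from centre -2.822 [  0.  -18.8] [18.8 16.7]
line 2897 [-13.6   3.4] dir -1.314 from centre 0.247 [-18.8 -16. ] [-0.8 18.8]
line 2778 [ 2.3 10. ] dir 1.825 from centre 1.794 [-1.7  1.2] [ 6.3 18.8]
```

```bash
python3 -c "
from h import *
to([.48,-.19,.28],np.degrees(A)+90)"
```

```text
turn [-0.  -0.1 -0.3]
shift [100.2 203.8 -25.7]
```

```bash
python3 -m jog '[[[20,40,-26,0,0,0],[40,80,-26,0,0,0],[60,120,-26,0,0,0],[80,160,-26,0,0,0],[100,200,-26,0,0,0],[100,204,-26,0,0,0],[100,204,-26,0,0,0]]]' 60; cat > cov.py <<'E'
from h import *
f=grab('wrist','w12'); hsv=cv2.cvtColor(f['img'],cv2.COLOR_RGB2HSV)
o=((hsv[:,:,0]>5)&(hsv[:,:,0]<16)&(hsv[:,:,1]>150)&(hsv[:,:,2]>80)).astype(np.uint8)
cs,_=cv2.findContours(o,cv2.RETR_EXTERNAL,cv2.CHAIN_APPROX_NONE)
for c in sorted(cs,key=cv2.contourArea)[-3:]: print('orange',cv2.contourArea(c),cv2.minAreaRect(c))
print('predicted tab top ends', [proj(f,np.r_[RI@np.array([x,-.0775])+[.61,-.19],.048]).round(1).tolist() for x in(-.015,.015)])
print('rib', [proj(f,np.r_[RI@np.array([x,-.049])+[.61,-.19],.048]).round(1).tolist() for x in(-.02,.02)])
print('corners',[proj(f,np.r_[RI@np.array([x,y])+[.61,-.19],.03]).round(1).tolist() for x,y in((-.055,-.08),(.055,-.08),(.055,.08),(-.055,.08))])
E
python3 cov.py
```

```text
clock: 42.3
tool_pos: [0.4792, -0.1916, 0.2796]
tcp_rot: [180.0, 0.0, -13.1]
contact_force: [0.2, 1.1, -0.4]
opening: 0.0599
grip_force: 0.0
orange 0.0 ((545.0, 5.0), (0.0, 0.0), 0.0)
orange 0.0 ((542.0, 2.0), (0.0, 0.0), 0.0)
orange 107.5 ((358.5, 53.5), (27.0, 5.0), 90.0)
predicted tab top ends [[361.5, 68.9], [362.4, 38.9]]
rib [[335.6, 73.9], [335.9, 33.9]]
corners [[360.6, 106.2], [363.7, 1.6], [217.4, 3.4], [226.7, 107.4]]
```

```bash
python3 -c "
from h import *
g=RI@np.array([-.0003,-.060])+[.61,-.19]
to([*g,.08],np.degrees(A)+90)"
```

```text
turn [ 0.   0.  -0.3]
shift [127.4  30.7 199.6]
```

```bash
python3 -m jog '[[[40,10,30,0,0,-0.3],[80,20,60,0,0,-0.3],[127,30,100,0,0,-0.3],[127.4,30.7,140,0,0,-0.3],[127.4,30.7,175,0,0,-0.3],[127.4,30.7,195,0,0,-0.3],[127.4,30.7,200,0,0,-0.3],[127.4,30.7,200,0,0,-0.3]]]' 52; cat > tab.py <<'E'
from h import *
f=grab('wrist','w13'); hsv=cv2.cvtColor(f['img'],cv2.COLOR_RGB2HSV)
o=((hsv[:,:,0]>3)&(hsv[:,:,0]<18)&(hsv[:,:,1]>130)&(hsv[:,:,2]>60)).astype(np.uint8)
cs,_=cv2.findContours(o,cv2.RETR_EXTERNAL,cv2.CHAIN_APPROX_NONE)
for c in sorted(cs,key=cv2.contourArea)[-2:]: print('orange',cv2.contourArea(c),cv2.boundingRect(c))
p,M=tool()
def cov(P): return M.T@(P-p)*1000
c=max(cs,key=cv2.contourArea)[:,0]
pts=np.array([cov(onz(f,*k,.048)) for k in c]); print('tab in tool frame mm (at tab-top z) x',pts[:,0].min(),pts[:,0].max(),'y',pts[:,1].min(),pts[:,1].max())
E
python3 tab.py; python3 -c "
from h import *
g=RI@np.array([-.0003,-.060])+[.61,-.19]
to([*g,.0325],np.degrees(A)+90)"
```

```text
clock: 43.15
tool_pos: [0.5966, -0.247, 0.0798]
tcp_rot: [-180.0, 0.0, -12.5]
contact_force: [0.5, -0.3, 0.4]
opening: 0.0521
grip_force: 0.0
orange 489.5 (342, 202, 13, 58)
orange 2717.5 (426, 0, 133, 57)
tab in tool frame mm (at tab-top z) x 104.11866280403453 129.41752365698605 y 51.24024925393006 119.6044305207973
turn [-0.  -0.1  0.1]
shift [-0.4  1.  48.5]
```

```bash
python3 -c "
from h import *
f=r.grab_frame('wrist'); p,M=tool()
for z in (.048,.036):
  for uv in ((342,202),(354,202),(342,259),(354,259)): print(z,uv,(M.T@(onz(f,*uv,z)-p)*1000).round(1)[:2])
hsv=cv2.cvtColor(f['img'],cv2.COLOR_RGB2HSV)
o=((hsv[:,:,0]>3)&(hsv[:,:,0]<18)&(hsv[:,:,1]>130)&(hsv[:,:,2]>60))
for v in range(200,262,5): 
  x=np.nonzero(o[v,320:380])[0]; print(v,x.min()+320 if len(x) else '',x.max()+320 if len(x) else '')
"
```

```text
0.048 (342, 202) [24.5 12.9]
0.048 (354, 202) [24.5 20. ]
0.048 (342, 259) [-13.4  13.8]
0.048 (354, 259) [-13.4  21.4]
0.036 (342, 202) [20.4 13.8]
0.036 (354, 202) [20.4 21.4]
0.036 (342, 259) [-20.   14.8]
0.036 (354, 259) [-20.   22.9]
200  
205 343 353
210 343 353
215 343 352
220 341 352
225 341 352
230 341 352
235 341 349
240 341 349
245 341 348
250 341 348
255 342 348
260
```

```bash
python3 - <<'E'
from h import *
f=r.grab_frame('wrist'); p,M=tool(); Rc=M.T@rot(f); tc=M.T@(np.array(f['position'])-p)
img=cv2.imread('pics/w2.png')[:,:,::-1]; hsv=cv2.cvtColor(np.ascontiguousarray(img),cv2.COLOR_RGB2HSV)
o=((hsv[:,:,0]>3)&(hsv[:,:,0]<18)&(hsv[:,:,1]>130)&(hsv[:,:,2]>60)).astype(np.uint8)
cs,_=cv2.findContours(o,cv2.RETR_EXTERNAL,cv2.CHAIN_APPROX_NONE)
for c in cs:
    if cv2.contourArea(c)>100: 
        x,y,w,h=cv2.boundingRect(c); print(x,y,w,h)
        if 320<x<380:
            g=dict(f); F=K(f)
            for u in (x,x+w-1):
                d=np.array([(u-f['cx'])/F,(y+h-1-f['cy'])/F]);s=d.copy()
                for _ in range(20): s=d/(1+f['k1']*(s@s))
                wv=Rc@np.array([*s,1]); zt=126.9-108; P=tc*1000+wv*(zt-tc[2]*1000)/wv[2]; print('tab near end, tool mm',P.round(1))
E
```

```text
348 225 13 51
tab near end, tool mm [-15.8  16.6  18.9]
tab near end, tool mm [-15.8  23.7  18.9]
```

```bash
python3 -m jog '[[[1.6,0,20,0,0,0],[1.6,0,35,0,0,0],[1.6,0,43,0,0,0],[1.6,0,47,0,0,0],[1.6,0,47,0,0,0],[1.6,0,47,0,0,0]]]'; python3 -m jog '[[[0,0,0,0,0,0],[0,0,0,0,0,0],[0,0,0,0,0,0],[0,0,0,0,0,0],[0,0,0,0,0,0],[0,0,0,0,0,0],[0,0,0,0,0,0]]]' 18 40
```

```text
clock: 43.9
tool_pos: [0.5982, -0.2489, 0.0335]
tcp_rot: [180.0, -0.0, -12.6]
contact_force: [0.7, -0.2, 0.0]
opening: 0.0522
grip_force: 0.0
clock: 44.6
tool_pos: [0.5989, -0.2483, 0.0344]
tcp_rot: [-180.0, -0.1, -12.6]
contact_force: [-1.6, 2.9, 8.8]
opening: 0.024
grip_force: 38.9
```

```bash
python3 -m jog '[[[0,0,-10,0,0,0],[0,0,-40,0,0,0],[0,0,-80,0,0,0],[0,0,-120,0,0,0],[0,0,-160,0,0,0],[0,0,-200,0,0,0],[0,0,-207,0,0,0],[0,0,-207,0,0,0]]]'; python3 -c "
from h import *
toI(0.3,-22,240)"
```

```text
clock: 45.4
tool_pos: [0.5983, -0.2491, 0.2418]
tcp_rot: [180.0, -0.2, -12.7]
contact_force: [1.6, 0.5, -1.4]
opening: 0.0241
grip_force: 39.9
turn [ 0.  -0.2 -0. ]
shift [-152.7 -310.5    1.2]
```

```bash
python3 -m jog '[[[-15,-30,1,0,0,0],[-35,-70,1,0,0,0],[-55,-110,1,0,0,0],[-75,-150,1,0,0,0],[-95,-190,1,0,0,0],[-115,-230,1,0,0,0],[-135,-270,1,0,0,0],[-150,-305,1,0,0,0],[-153,-310,1,0,0,0],[-153,-310,1,0,0,0],[-153,-310,1,0,0,0]]]'; python3 -c "
from h import *
o=toI(0.3,-22,240); print(W2I(tool()[0]))"
```

```text
clock: 46.5
tool_pos: [0.5162, 0.0858, 0.2378]
tcp_rot: [179.9, 0.1, -12.7]
contact_force: [0.0, -1.0, -0.8]
opening: 0.0244
grip_force: 40.0
turn [ 0.1  0.1 -0.1]
shift [ 0.8 -1.8 -2.2]
[ -0.47566553 -23.76858946 237.82503571]
```

```bash
python3 -m jog '[[[0.8,0,0,-6,0,0],[0.8,0,0,-12,0,0],[0.8,-8,10,-17.2,0,0],[0.8,-16.6,40,-17.2,0,0],[0.8,-16.6,65,-17.2,0,0],[0.8,-16.6,78,-17.2,0,0],[0.8,-16.6,83,-17.2,0,0],[0.8,-16.6,83,-17.2,0,0],[0.8,-16.6,83,-17.2,0,0]]]'; cat > st.py <<'E'
from h import *
p,M=tool(); m=np.c_[RI,[0,0]]; Mi=np.eye(3); Mi[:2,:2]=RI
e=R.from_matrix(Mi.T@M@np.diag([1,-1,-1])).as_rotvec()
t=-e[0]; w=W2I(p); o=r.get_obs(); F=np.array(o['contact_force']); F=np.r_[RI.T@F[:2],F[2]]
d=np.array([-142.5,28.4]); L=np.array([w[1]-(d[0]*np.cos(t)+d[1]*np.sin(t)), w[2]-(-d[0]*np.sin(t)+d[1]*np.cos(t))])
print('TCP inc',w.round(1),'rotvec',e.round(3),'lug off (nom 0,0):',(L-[134.5,66]).round(1),'F inc',F.round(1),'op',round(o['opening'],4))
E
python3 st.py
```

```text
clock: 47.4
tool_pos: [0.5215, 0.1029, 0.157]
tcp_rot: [162.9, -0.1, -12.7]
contact_force: [-0.1, 0.1, -1.3]
opening: 0.0239
grip_force: 40.1
TCP inc [  1.   -5.9 157. ] rotvec [-0.299 -0.001 -0.001] lug off (nom 0,0): [-12.6  21.9] F inc [-0.1  0.1 -1.3] op 0.0239
```

```bash
python3 -m jog '[[[-0.7,0,6,0,0,0],[-0.7,-2,12,0,0,0],[-0.7,-3.4,17.8,0,0,0],[-0.7,-3.4,17.8,0,0,0]]]'>/dev/null; python3 st.py; python3 -m jog '[[[0,-0.6,1.9,0,0,0],[0,-0.6,1.9,0,0,0]]]'>/dev/null; python3 st.py; python3 -m jog '[[[0,-0.3,1,0,0,0],[0,-0.3,1,0,0,0]]]'>/dev/null; python3 st.py
```

```text
TCP inc [ -1.   -8.  136.8] rotvec [-0.301  0.001  0.   ] lug off (nom 0,0): [-14.8   1.4] F inc [-0.7 -0.3 -2. ] op 0.024
TCP inc [ -0.5  -7.6 135.7] rotvec [-0.3  0.   0. ] lug off (nom 0,0): [-14.4   0.4] F inc [-0.3 -0.5 -0.4] op 0.0241
TCP inc [ -0.5  -7.6 134.8] rotvec [-0.3 -0.   0. ] lug off (nom 0,0): [-14.4  -0.5] F inc [ 0.1  0.5 -2.1] op 0.024
```

```bash
python3 -m jog '[[[0.4,-0.3,1,0,0,0],[0.4,-0.3,1,0,0,0]]]'>/dev/null; python3 st.py; python3 -m jog '[[[0,-0.3,1,0,0,0],[0,-0.3,1,0,0,0]]]'>/dev/null; python3 st.py
```

```text
TCP inc [-1.000e-01 -7.700e+00  1.337e+02] rotvec [-0.3 -0.   0. ] lug off (nom 0,0): [-14.5  -1.6] F inc [ 0.5 -1.1 -0.2] op 0.0243
TCP inc [ -0.2  -7.7 132.6] rotvec [-0.3  0.   0. ] lug off (nom 0,0): [-14.5  -2.7] F inc [-0.4 -0.1 -1.3] op 0.0242
```

```bash
python3 -m jog '[[[0,-0.3,1,0,0,0],[0,-0.3,1,0,0,0],[0,-0.3,1,0,0,0]]]'>/dev/null; python3 st.py
```

```text
TCP inc [-1.000e-01 -7.700e+00  1.316e+02] rotvec [-0.3 -0.   0. ] lug off (nom 0,0): [-14.4  -3.6] F inc [-0.1  0.3 -1.6] op 0.0242
```

```bash
python3 -m jog '[[[0,-0.3,1,0,0,0],[0,-0.3,1,0,0,0],[0,-0.3,1,0,0,0]]]'>/dev/null; python3 st.py;  python3 -m jog '[[[0,-0.3,1,0,0,0],[0,-0.3,1,0,0,0],[0,-0.3,1,0,0,0]]]'>/dev/null; python3 st.py
```

```text
TCP inc [ -0.   -7.7 130.7] rotvec [-0.3 -0.   0. ] lug off (nom 0,0): [-14.4  -4.5] F inc [-0.2  0.9  0.3] op 0.0244
TCP inc [  0.   -7.8 129.7] rotvec [-0.3 -0.  -0. ] lug off (nom 0,0): [-14.6  -5.5] F inc [-0.1 -1.5  1.5] op 0.0238
```

```bash
sed -i 's/28.4\]/25.0]/' st.py; python3 -m jog '[[[0,-1.9,-0.9,0,0,0],[0,-3.8,-1.5,0,0,0],[0,-5.7,-2.1,0,0,0],[0,-5.7,-2.1,0,0,0]]]'>/dev/null; python3 st.py;  python3 -m jog '[[[0,-1.4,-0.4,0,0,0],[0,-2.9,-0.9,0,0,0],[0,-2.9,-0.9,0,0,0]]]'>/dev/null; python3 st.py
```

```text
TCP inc [-1.000e-01 -1.100e+00  1.299e+02] rotvec [-0.3   -0.     0.001] lug off (nom 0,0): [-6.8 -2.1] F inc [0.3 0.1 0.9] op 0.0238
TCP inc [-1.000e-01  1.700e+00  1.299e+02] rotvec [-0.3 -0.   0. ] lug off (nom 0,0): [-4.  -2.1] F inc [ 0.8 -0.5  1.8] op 0.0239
```

```bash
python3 -m jog '[[[0,-1,-0.3,0,0,0],[0,-1.9,-0.6,0,0,0],[0,-1.9,-0.6,0,0,0]]]'>/dev/null; python3 st.py;  python3 -m jog '[[[0,-0.5,-0.2,0,0,0],[0,-1,-0.3,0,0,0],[0,-1,-0.3,0,0,0]]]'>/dev/null; python3 st.py
```

```text
TCP inc [-1.000e-01  3.500e+00  1.299e+02] rotvec [-0.3 -0.   0. ] lug off (nom 0,0): [-2.2 -2.1] F inc [-0.4 -2.   1.3] op 0.024
TCP inc [-1.000e-01  4.300e+00  1.299e+02] rotvec [-0.301 -0.     0.   ] lug off (nom 0,0): [-1.5 -2.1] F inc [ 0.4 -2.6  2.5] op 0.024
```

```bash
python3 -m jog '[[[0,0.7,3.4,1.43,0,0],[0,1.35,6.8,2.86,0,0],[0,1.8,10.2,4.3,0,0],[0,2.1,13.7,5.73,0,0],[0,2.1,13.7,5.73,0,0]]]'>/dev/null; python3 st.py
```

```text
TCP inc [ -0.2  -2.5 117.2] rotvec [-0.199  0.    -0.001] lug off (nom 0,0): [-2.3 -1.5] F inc [0.1 0.4 1.4] op 0.0241
```

```bash
python3 -m jog '[[[0.1,0.1,3.2,1.43,0,0],[0.2,0.2,6.5,2.86,0,0],[0.2,0.4,10,4.3,0,0],[0.2,0.65,13.4,5.73,0,0],[0.2,0.65,13.4,5.73,0,0]]]'>/dev/null; python3 st.py
```

```text
TCP inc [ 1.000e-01 -5.900e+00  1.041e+02] rotvec [-0.099  0.    -0.001] lug off (nom 0,0): [-1.1 -0.9] F inc [-0.1 -1.1  0. ] op 0.0238
```

```bash
python3 -m jog '[[[0,0.5,4.6,2,0,0],[0,1,9.3,4,0,0],[0,1,9.3,4,0,0]]]'>/dev/null; python3 st.py;  python3 -m jog '[[[0,0.2,2,0.9,0,0],[0,0.3,4,1.7,0,0],[0,0.3,4,1.7,0,0]]]'>/dev/null; python3 st.py
```

```text
TCP inc [ 0.1 -7.8 94.9] rotvec [-0.03   0.    -0.001] lug off (nom 0,0): [-0.6 -0.4] F inc [-0.7 -1.4 -0.6] op 0.0239
TCP inc [ 0.2 -6.5 94. ] rotvec [ 0.    -0.001  0.001] lug off (nom 0,0): [1.5 3.1] F inc [-13.1  -4.9  28.2] op 0.0234
```

```bash
python3 -m jog '[[[0,0,-1,0,0,0],[0,0,-2,0,0,0],[0,0,-2,0,0,0]]]'>/dev/null; python3 st.py; python3 -m jog '[[[0,0,0,0,0,0],[0,0,0,0,0,0],[0,0,0,0,0,0],[0,0,0,0,0,0]]]' 52; python3 st.py; python3 - <<'E'
from h import *
f=grab('wrist','w14'); hsv=cv2.cvtColor(f['img'],cv2.COLOR_RGB2HSV); p,M=tool()
o=((hsv[:,:,0]>3)&(hsv[:,:,0]<18)&(hsv[:,:,1]>130)&(hsv[:,:,2]>60)).astype(np.uint8); o[:,:300]=0;o[:,400:]=0
n,l,st,c=cv2.connectedComponentsWithStats(o); print(st[1:][st[1:,4]>40])
E
```

```text
TCP inc [ 0.2 -6.7 94.2] rotvec [-0.001 -0.001  0.001] lug off (nom 0,0): [1.3 3.1] F inc [-3.  -1.8  9.1] op 0.0241
clock: 53.1
tool_pos: [0.5203, 0.102, 0.0932]
tcp_rot: [180.0, 0.0, -12.6]
contact_force: [-0.3, 0.8, -1.2]
opening: 0.052
grip_force: 0.0
TCP inc [ 0.  -7.  93.2] rotvec [-0.001  0.     0.001] lug off (nom 0,0): [1.  2.1] F inc [-0.5  0.7 -1.2] op 0.052
[[347 235  17  76 878]]
```

```bash
python3 -c "
from h import *
to([.5218,.1028,.1269],np.degrees(A)+90)"; python3 -m jog '[[[1,-1,-15,0,0,0],[1.3,-1.2,-30,0,0,0],[1.3,-1.2,-34,0,0,0],[1.3,-1.2,-34,0,0,0],[1.3,-1.2,-34,0,0,0]]]'; cat > cmp.py <<'E'
from h import *
f=grab('wrist','w15'); print(W2I(tool()[0]).round(1))
a=cv2.imread('pics/w2.png'); b=f['img'][:,:,::-1].copy()
for n,im in(('before',a),('now',b)):
    hsv=cv2.cvtColor(im,cv2.COLOR_BGR2HSV)
    o=((hsv[:,:,0]>3)&(hsv[:,:,0]<18)&(hsv[:,:,1]>130)&(hsv[:,:,2]>60)).astype(np.uint8); o[:,:300]=0;o[:,400:]=0
    nn,l,st,c=cv2.connectedComponentsWithStats(o); print(n,st[1:][st[1:,4]>40], c[1:][st[1:,4]>40])
ga,gb=[cv2.cvtColor(x,cv2.COLOR_BGR2GRAY).astype(np.float32) for x in(a,b)]
def sh(x0,y0,x1,y1,n):
    h=cv2.createHanningWindow((x1-x0,y1-y0),cv2.CV_32F); print(n,np.round(cv2.phaseCorrelate(ga[y0:y1,x0:x1],gb[y0:y1,x0:x1],h),2) if False else cv2.phaseCorrelate(ga[y0:y1,x0:x1],gb[y0:y1,x0:x1],h))
sh(85,95,250,160,'frame top-left'); sh(380,120,510,250,'dial-panel (knob changed)'); sh(290,200,320,285,'rib'); sh(340,200,365,280,'tab'); sh(80,140,135,310,'rail/cover end'); sh(500,100,540,300,'box right edge'); sh(120,280,240,320,'front edge')
E
python3 cmp.py
```

```text
turn [0. 0. 0.]
shift [  1.2  -1.1 -33.7]
clock: 53.65
tool_pos: [0.5215, 0.1026, 0.1266]
tcp_rot: [179.9, 0.0, -12.6]
contact_force: [0.1, -0.5, 0.6]
opening: 0.0518
grip_force: 0.0
[  1.   -6.3 126.5]
before [[348 225  13  51 439]] [[354.46697039 250.59453303]]
now [[345 224  12  52 451]] [[351.31042129 249.88691796]]
frame top-left ((-2.10524991160743, -0.7693392015116203), 0.8085879375169307)
dial-panel (knob changed) ((0.19280197043136127, -0.3177552084746651), 0.7391575612093032)
rib ((-3.1790962519907673, -0.6062279907644523), 0.7692620351579454)
tab ((-2.1981851387371325, -0.2786515197795367), 0.6623418955802918)
rail/cover end ((-3.6118697107065145, -0.8970079770013939), 0.5829111016238178)
box right edge ((-0.1862839636671083, -1.2198980555250785), 0.8018163003921509)
front edge ((0.09041947750102963, 0.03724176626610998), 0.9523527582486471)
```

```bash
python3 -m jog '[[[-1,-10,0,0,0,0],[-1,-10,0,0,0,0],[-1,-10,0,0,0,0],[-1,-10,0,0,0,0],[-1,-10,10,0,0,0],[-1,-10,13,0,0,0],[-1,-10,13,0,0,0]]]' 0 20; python3 st.py; python3 -m jog '[[[0,0,2,0,0,0],[0,0,4,0,0,0],[0,0,4,0,0,0]]]' ; python3 st.py
```

```text
clock: 54.4
tool_pos: [0.5225, 0.1124, 0.1133]
tcp_rot: [179.9, 0.1, -12.7]
contact_force: [1.6, -0.2, 0.7]
opening: 0.0002
grip_force: 0.0
TCP inc [-1.000e-01  3.600e+00  1.133e+02] rotvec [-0.002  0.001  0.   ] lug off (nom 0,0): [11.5 22.1] F inc [1.6 0.2 0.7] op 0.0002
clock: 54.7
tool_pos: [0.523, 0.1126, 0.1101]
tcp_rot: [179.9, 0.0, -12.6]
contact_force: [-1.0, 0.6, 0.4]
opening: 0.0002
grip_force: 0.0
TCP inc [  0.3   3.9 110.1] rotvec [-0.001  0.     0.   ] lug off (nom 0,0): [11.9 18.9] F inc [-1.1  0.4  0.4] op 0.0002
```

```bash
for i in 1 2 3; do python3 -m jog '[[[0,0,1,0,0,0],[0,0,1,0,0,0],[0,0,1,0,0,0]]]' >/dev/null; python3 st.py|sed 's/rotvec.*F/F/'; done
```

```text
TCP inc [  0.4   4.  109.3] F inc [-0.3  0.4  0. ] op 0.0
TCP inc [  0.4   3.9 108.3] F inc [ 0.8 -0.1  0.6] op -0.0003
TCP inc [  0.5   4.  108.1] F inc [-3.9 -2.1  8.3] op 0.0005
```

Contact at 108.2 mm equals the seated rib height, so the cover is home. I press once more to 15–20 N, then lift off.

```bash
python3 -m jog '[[[0,0,0.9,0,0,0],[0,0,0.9,0,0,0],[0,0,0.9,0,0,0]]]' >/dev/null; python3 st.py|sed 's/rotvec.*F/F/'; python3 -m jog '[[[0,0,-10,0,0,0],[1,10,-20,0,0,0],[1,10,-20,0,0,0],[1,10,-20,0,0,0]]]' 52; python3 cmp.py;  python3 -m jog '[[[-40,0,-40,0,0,0],[-80,40,-80,0,0,0],[-80,80,-100,0,0,0],[-80,80,-100,0,0,0],[-80,80,-100,0,0,0]]]'
```

```text
TCP inc [  0.5   4.  108. ] F inc [-7.2 -3.3 16.5] op -0.0001
clock: 56.3
tool_pos: [0.5221, 0.1021, 0.1266]
tcp_rot: [180.0, -0.0, -12.7]
contact_force: [0.5, 0.5, -0.7]
opening: 0.052
grip_force: 0.0
[  1.4  -6.3 126.2]
before [[348 225  13  51 439]] [[354.46697039 250.59453303]]
now [[345 227  12  49 430]] [[350.81162791 251.30697674]]
frame top-left ((-2.188665035451635, 0.6395516219617292), 0.831325778843444)
dial-panel (knob changed) ((-0.4638914159511529, 0.6762952000930511), 0.7037177200212728)
rib ((-2.8969205511954925, 0.7072139162939024), 0.5727073584662543)
tab ((-2.9055719396554274, 0.7041355424635327), 0.6431614670753479)
rail/cover end ((-2.796332666461467, 0.8071797487077248), 0.7101154991432472)
box right edge ((-0.6715892471553175, -0.6116609357774507), 0.7922557215690613)
front edge ((0.19293454796674325, -0.07145453745273045), 0.9904858100414277)
clock: 56.85
tool_pos: [0.4265, 0.0409, 0.2277]
tcp_rot: [-180.0, -0.1, -12.8]
contact_force: [0.2, 1.5, -0.5]
opening: 0.0519
grip_force: 0.0
```

```bash
sed -i "s/hs\[:,:,1\]>60/hs[:,:,1]>110/" kn.py; python3 kn.py; python3 - <<'E'
from h import *
f=grab('wrist')
# old vial in tray via top, pot check via top
t=grab('top','top9'); a=cv2.imread('pics/top0.png'); b=t['img'][:,:,::-1]
for n,P in dict(pot1=[.432,-.121,.04],pot2=[.526,-.47,.04],red=[.585,-.45,.08],tray=[.497,.41,.035]).items():
    u,v=proj(t,P).astype(int); s=np.s_[v-9:v+9,u-9:u+9]; print(n,np.abs(a[s].astype(int)-b[s]).mean().round(1))
E
```

```text
[  5.5 -87.5 371.1]
green bbox [-24.5 -16.5] [23.33333333 33.16666667] 1548
rider [-1.09876055 20.88291139] 1.5182295039158478 20.911797219895565 [-24.5 -15.5] [10.5        33.16666667]
ring [ 0.21159058 -0.23912735] [46.23361206 47.29877625]
line 3249 [12.2 -6.8] dir -1.184 from centre -2.632 [  0.2 -18.8] [18.8 16.7]
line 2276 [-14.5  -0.7] dir -1.454 from centre -0.046 [-18.8 -15.8] [-1.5 18.8]
line 2606 [ 2.1 10.2] dir 1.828 from centre 1.774 [-1.7  1.5] [ 6.2 18.8]
pot1 15.3
pot2 5.3
red 4.9
tray 14.3
```

```bash
python3 -c "
from cell import r
print(r.job_done())"
```

```text
the job is handed in; nothing more can be done
None
```

I handed the job in: the one finished vial is in the tray, both fresh vials are in the bay, the cover is refitted with its tab out, and the knob is within about 0.05 rad of the rider (my measurement); no verdict was returned.

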